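Pass film rolls through the two-door hatch and clamp them in the rack

ROBOT

A 6-joint arm with a two-finger parallel gripper is mounted at the origin on a cart in front of the work surface, level with it; the furniture and walls round the work are solid. World frame = base frame: x ahead of the robot, y to its left, z up, the work surface at z = 0. Lengths are in mm, angles in rad, forces in N, time in s.
With the tool pointing down it reaches from about 400 to 825 mm from the base axis. Payload 7 kg.
Tool frame: the origin (TCP) lies at the very end of the fingers, on their centre line; the grasp point (between the pads) lies 19 mm behind it (ctrl.pinch_z is the z of the grasp point in the tool frame, in mm); z points along the fingers, y is the line along which they close (so a half turn about z gives the same grasp; the last joint's range is limited). The gripper opens to 85 mm and grips with 20 to 120 N. Pads are 22 mm wide; open, the fingers measure 114 mm over their backs; the gripper's body (76 mm by 85 mm) begins 54 mm behind the grasp point. The pads swing forward as they close: fully open they stand 13 mm farther back than shut.
Start: joints at [-0.944, 0.359, 0.012, 0, -1.224, -0.288], TCP at [224.313, -636.615, 231.302] pointing down, gripper open.
Joint ranges: [-3.07, 3.07], [-1.43, 2.12], [-1.02, 1.25], [-3.03, 1.67], [-3.05, -0], [-3.03, 3.03]. Speed limits (rad/s): [2.39, 2.39, 3.01, 3.14, 3.14, 3.14].

INTERFACE

Orientations are given as a rotation vector (axis times angle).
In Python, from station import telemetry, grab_frame, ctrl, spot_in, regions_of gives the robot as it stands.
- The arm moves only by the tool play_rows, never from a script. Its argument "targets" is one flat list of numbers, 7 for each row, row after row: the shift along the tool's x, y, z in cm, then the turn, a rotation vector about the tool's x, y, z in degrees, then the finger opening in cm, from 0 to 8.54. In form: [tx, ty, tz, rx, ry, rz, claw, tx, ty, tz, rx, ry, rz, claw, ...]. A call has exactly 5 rows; each row shifts and turns the commanded pose from where the row before left it, along the tool's axes as they then stand; what a row does not reach is not made up. A row lasts 1/8 s, in which the tool goes at most 62.5 mm and 10.7 degrees, less where a joint would pass 70% of its speed; a pose out of reach is approached as far as the arm can. A call with a gripper value outside its range is refused whole. The fingers move at their own pace and stop on an object; the grip force is fixed at half the most. Time passes only in rows, so rows that do not move let the fingers close, or fill a call up. It gives the time, the measured TCP pose, the force, the opening and the grip force at its end, in the units of the state.
- telemetry.read_state(): the state, without advancing time (a new reading comes with each control period).
- grab_frame(name): name is "scene" or "top" or "wrist"; returns a dict with "img" (420x560x3 uint8, red, green, blue), "fx", "fy", "cx", "cy" (pixels), "R" (3x3) and "t" (3): a world point X has camera coordinates R X + t. Camera axes: x right, y down, z forward; pixel columns grow to the right and rows downward; lengths in mm; the calibration is good to about 2 mm. The wrist camera is an equidistant fisheye: a pixel r from the principal point sees the ray r / f radians off the axis. A picture is of the moment at which its call begins. There is no depth.
- ctrl.job_done(): hands the job in; it is judged then, once.
Trained networks look in a picture, given as the dict that the camera call returned (one of the last four; its "shot" number tells which), for a name from the list of things; names that differ only in an ending like _2 or _b are one class to them, and where a whole thing is asked for, a point or a joint stands for the part that bears it (a point fixed in the world has none). Each returns a list of dicts, best first, with "score" (0 to 1); they miss things now and then, are a little off and sometimes report something else, mostly with a low value. They report only what shows in the picture. A call takes as long as a camera call. They do not tell look-alikes from the thing itself.
- spot_in(picture, query): "xy" ([column, row] in pixels, amid what is visible of it).
- regions_of(picture, query): "region" (420x560 bool, what is visible of it) and "xy" ([column, row] in pixels, amid what is visible of it).
The state is a dict: "time": time; "joints": joint angles; "joint_vel": joint speeds; "joint_efforts": joint torques, N m; "eef_pos": TCP position; "tcp_rot": TCP orientation; "force": force on the tool from outside, world axes, zero at the start; "torque": the same for the moment, N m; "finger_gap": finger opening in mm; "gripper_force": force on a finger pad.
Only numpy, scipy, OpenCV 4.12 (cv2) and the standard library are available. Lean on these libraries where they do the work, as an engineer would, in place of code of your own. Each camera call takes 0.05 s, during which the arm holds its last target. There are 200 camera calls.

TASK

Pass all the white film rolls through the transfer hatch in one load and clamp them in the rack: shut the inner door, which stands ajar, open the outer door fully, stand the rolls upright on the tray, shut the outer door, then open the inner door fully and run the tray fully out. Stand the rolls in a row in the rack's channel, then slide the jaw gently until it presses them together against the end stop, and leave it pressing; finish with the empty tray fully home and both doors shut. The two doors must never be open at the same time, the tray must never leave its home unless the inner door is fully open, and the other things on the bench must be left alone.

Things in the scene. Friction and masses are not known exactly. Their poses are not given: they have to be found in the camera images.
- hatch_center (a point): Centre of the chamber floor (6 mm above the table) of the fixed two-door hatch, an aluminium and clear box. Its +y: outer (room) side, -y: inner (clean) side, +x: away from the robot. Chamber inside 130 mm (x) by 184 mm (y), walls and lid rails up to 88 mm above the table, open on top when the outer door is. Base plate to 293 mm in -y; lid rails and gate sill to 217 mm in +x.
- outer_door (a joint): Outer door: flat grey lid on top of the chamber, slides along the hatch's +x to open. 0 = shut, 0.135 m = fully open. About 2 N of friction; stays where it is left.
- outer_door_handle (a point): Centre of the outer door's steel bar handle: 14 mm thick (hatch x), 70 mm long (hatch y), 26 mm high, on two short studs on top of the lid; its centre is 106 mm and the lid's top 81 mm above the table. It moves with the lid.
- inner_door (a joint): Inner door: upright grey gate in the chamber's -y end, slides along the hatch's +x to open. 0 = shut, 0.135 m = fully open. It is ajar by 40 to 100 mm at the start. About 2 N of friction; stays where it is left.
- inner_door_handle (a point): Grip point of the inner door's steel bar handle, a bar that sticks out 45 mm from the gate to the clean side (hatch -y), 14 mm thick (hatch x), 34 mm high; the point is 25 mm out from the gate and at half the bar's height, 72 mm above the table. It moves with the gate.
- tray (a joint): Steel transfer tray, slides along the hatch's -y out of the chamber through the inner doorway. 0 = home in the chamber (as at the start), 0.20 m = fully run out on the clean side. About 2.5 N of friction. Nothing mechanical stops it passing a shut inner door, but that is not allowed.
- tray_floor (a point): Centre of the tray's upper floor surface (13 mm above the table), moves with the tray; same axes as the hatch. Inside of the walls: 72 mm (x) by 172 mm (y); the walls are 3 mm thick and stand 14 mm above the floor. Room for three rolls in a row along y.
- tray_knob (a point): Centre of the tray's black knob, 26 x 26 mm and 36 mm high, on a post outside the chamber's front wall, 115 mm to -x of the tray's centre line; it is fixed to the tray by an arm through a slot under the wall and moves with it along the hatch's y. Centre 80 mm above the table.
- rack: Fixed clamp rack on the clean side, origin on the table under the channel. Channel along its x: inner width 60 mm (y -30 to +30), floor 4 mm above the table, side walls 6 mm thick, top 18 mm above the table, from x = -104 mm to the end stop's face at x = +110 mm; the stop's top is at 56 mm. Room for three rolls in a row along x.
- stop_face (a point): Point on the middle of the rack's fixed end stop face, 110 mm to +x of the rack's origin, 30 mm above the table.
- jaw_pad: Rubber-faced pad of the rack's sliding jaw, 50 mm wide, from 9 to 47 mm above the table; same axes as the rack. The pad is sprung: it gives back toward the knob by up to 8 mm (about 0.7 N per mm, 5.6 N at the stop). Its jaw slides along the rack's +x to the end stop (0.16 m, about 4 N of friction) and stays where it is left, so the spring keeps pressing.
- jaw_face (a point): Middle of the jaw pad's front face (which looks to the rack's +x), 30 mm above the table. It stands 175 to 195 mm from the end stop at the start.
- jaw_knob (a point): Centre of the jaw's black knob, 24 x 24 mm and 36 mm high, 32 mm behind (-x) the pad's face along the rack's x while the spring is slack, 88 mm above the table. To be gripped across the rack (along its y) and pushed to +x.
- roll_1_mid (a point): Centre, 25 mm above the foot, of a white roll of sealing film standing on end: a round cylinder 52 mm across, 50 mm tall, 0.12 kg, with a small blind core hole in its top. Starts on the table on the outer side of the hatch. z axis up. Two or three of the rolls are present (None at the start if absent).
- roll_2_mid (a point): Centre, 25 mm above the foot, of a white roll of sealing film standing on end: a round cylinder 52 mm across, 50 mm tall, 0.12 kg, with a small blind core hole in its top. Starts on the table on the outer side of the hatch. z axis up. Two or three of the rolls are present (None at the start if absent).
- roll_3_mid (a point): Centre, 25 mm above the foot, of a white roll of sealing film standing on end: a round cylinder 52 mm across, 50 mm tall, 0.12 kg, with a small blind core hole in its top. Starts on the table on the outer side of the hatch. z axis up. Two or three of the rolls are present (None at the start if absent).
- bench_timer: Small flat bench timer, 62x62x18 mm, bystander.
- white_square_bottle: White square bottle with a blue cap, 67x67x154 mm, bystander.
- squeeze_bottle: White squeeze bottle with a bent spout, 62x99x181 mm, bystander.
Not all that is in view belongs to the job. Leave any green or turquoise look-alike of the part that bears roll_3_mid alone. What is shaped like the part that bears roll_1_mid but pink is not meant.

How it is judged (in metres and radians):
On the way, in this order (a step that is already met when the one before it is completed fails the run):
1. the outer door is open (at least 115 mm) with the inner door shut (within 8 mm) (value of joint outer_door above 0.115 m and value of joint inner_door below 0.008 m), for 0.2 s.
2. all rolls stand upright on the tray in the chamber, outer door still open (x of roll_1_mid in the frame of tray_floor between -0.03 and 0.03 m and y of roll_1_mid in the frame of tray_floor between -0.072 and 0.072 m and z of roll_1_mid in the frame of tray_floor between 0.015 and 0.035 m and angle between each of roll_1_mid, roll_2_mid, roll_3_mid's own z axis and vertical below 0.2 rad and x of roll_2_mid in the frame of tray_floor between -0.03 and 0.03 m and y of roll_2_mid in the frame of tray_floor between -0.072 and 0.072 m and z of roll_2_mid in the frame of tray_floor between 0.015 and 0.035 m and x of roll_3_mid in the frame of tray_floor between -0.03 and 0.03 m and y of roll_3_mid in the frame of tray_floor between -0.072 and 0.072 m and z of roll_3_mid in the frame of tray_floor between 0.015 and 0.035 m and value of joint outer_door above 0.115 m and value of joint tray below 0.012 m), for 0.2 s.
3. the outer door is shut (within 8 mm) with all rolls aboard (x of roll_1_mid in the frame of tray_floor between -0.03 and 0.03 m and y of roll_1_mid in the frame of tray_floor between -0.072 and 0.072 m and z of roll_1_mid in the frame of tray_floor between 0.015 and 0.035 m and angle between each of roll_1_mid, roll_2_mid, roll_3_mid's own z axis and vertical below 0.2 rad and x of roll_2_mid in the frame of tray_floor between -0.03 and 0.03 m and y of roll_2_mid in the frame of tray_floor between -0.072 and 0.072 m and z of roll_2_mid in the frame of tray_floor between 0.015 and 0.035 m and x of roll_3_mid in the frame of tray_floor between -0.03 and 0.03 m and y of roll_3_mid in the frame of tray_floor between -0.072 and 0.072 m and z of roll_3_mid in the frame of tray_floor between 0.015 and 0.035 m and value of joint each of outer_door, inner_door below 0.008 m), for 0.2 s.
4. the inner door is open (at least 115 mm), outer door shut (value of joint inner_door above 0.115 m and value of joint outer_door below 0.008 m), for 0.2 s.
5. the tray is run out (at least 188 mm) with all rolls aboard (x of roll_1_mid in the frame of tray_floor between -0.03 and 0.03 m and y of roll_1_mid in the frame of tray_floor between -0.072 and 0.072 m and z of roll_1_mid in the frame of tray_floor between 0.015 and 0.035 m and angle between each of roll_1_mid, roll_2_mid, roll_3_mid's own z axis and vertical below 0.2 rad and x of roll_2_mid in the frame of tray_floor between -0.03 and 0.03 m and y of roll_2_mid in the frame of tray_floor between -0.072 and 0.072 m and z of roll_2_mid in the frame of tray_floor between 0.015 and 0.035 m and x of roll_3_mid in the frame of tray_floor between -0.03 and 0.03 m and y of roll_3_mid in the frame of tray_floor between -0.072 and 0.072 m and z of roll_3_mid in the frame of tray_floor between 0.015 and 0.035 m and value of joint tray above 0.188 m), for 0.2 s.
6. all rolls stand upright in the rack's channel (x of roll_1_mid in the frame of rack between -0.06 and 0.095 m and y of roll_1_mid in the frame of rack between -0.008 and 0.008 m and z of roll_1_mid in the frame of rack between 0.019 and 0.039 m and angle between each of roll_1_mid, roll_2_mid, roll_3_mid's own z axis and vertical below 0.12 rad and x of roll_2_mid in the frame of rack between -0.06 and 0.095 m and y of roll_2_mid in the frame of rack between -0.008 and 0.008 m and z of roll_2_mid in the frame of rack between 0.019 and 0.039 m and x of roll_3_mid in the frame of rack between -0.06 and 0.095 m and y of roll_3_mid in the frame of rack between -0.008 and 0.008 m and z of roll_3_mid in the frame of rack between 0.019 and 0.039 m), for 0.2 s.
7. the jaw pad presses on the row with at least 2 N, the row being against the end stop (all of step 6 and contact force between jaw_pad and anything else above 2 N and horizontal distance between any of roll_1_mid, roll_2_mid, roll_3_mid and jaw_face below 0.029 m and horizontal distance between any of roll_1_mid, roll_2_mid, roll_3_mid and stop_face below 0.029 m), for 0.15 s.
At the end, for the whole second after the job is handed in: All rolls stand upright in the rack's channel, the row within 3 mm of the end stop and of the jaw's face (roll centres within 29 mm of these faces' middles), the sprung pad still pressing on it with at least 0.5 N; the tray is home within 12 mm and both doors are shut within 8 mm (all of step 6 and contact force between jaw_pad and anything else above 0.5 N and horizontal distance between any of roll_1_mid, roll_2_mid, roll_3_mid and jaw_face below 0.029 m and horizontal distance between any of roll_1_mid, roll_2_mid, roll_3_mid and stop_face below 0.029 m and value of joint each of outer_door, inner_door below 0.008 m and value of joint tray below 0.012 m); the robot touches nothing.
It fails at once if both doors open (more than 15 mm) at the same time (value of joint each of outer_door, inner_door above 0.015 m).
It fails at once if the tray out of its home by more than 20 mm while the inner door is not open (less than 110 mm) (value of joint tray above 0.02 m and value of joint inner_door below 0.11 m).
It fails at once if the jaw pad pressed with more than 25 N (contact force between jaw_pad and anything else above 25 N).
It fails at once if a bystander moved by more than 40 mm (distance of any of bench_timer, white_square_bottle, squeeze_bottle from where it was at the start of the episode above 0.04 m).
Of roll_1, roll_2, roll_3 only 2 to 3 are there at a start; the rules pass over those that are not, and their reading is None.
At some moment in a run one of roll_1, roll_2, roll_3 may be knocked a few centimetres aside while the robot is not near it.
Once in a run the grip may slacken for a moment while it holds something.
It also fails if it takes over 210 s, if anything falls off the work surface, if the arm or the gripper's body presses on something with over 40 N, if the wrist force passes 120 N, or if a joint passes its speed limit or range.

## Working session

There is one attempt and no reset: what is moved stays moved. The work goes in short steps, Python scripts to look and compute and a tool call to move; the robot and the scene stay as the last step left them, time stands still between calls to the robot, and variables do not carry over. Pictures are saved under pics/ and viewed, at most 14 in all, crops included, and the job is handed in when it is done.

Besides the shell and the picture viewer there is one more tool, called as name(argument=value, ...) on one line, values as JSON. play_rows: Moves the arm, as the interface text tells. Its arguments: {"type":"object","properties":{"targets":{"type":"array"}},"required":["targets"]}

```bash
mkdir -p pics
cat > h.py <<'E'
import numpy as np, cv2, json
from scipy.spatial.transform import Rotation as Ro
from station import telemetry, grab_frame, ctrl, spot_in, regions_of
def save(f,name,crop=None,scale=1):
    im=f["img"][:,:,::-1]
    if crop: x0,y0,x1,y1=crop; im=im[y0:y1,x0:x1]
    if scale!=1: im=cv2.resize(im,None,fx=scale,fy=scale,interpolation=cv2.INTER_CUBIC)
    cv2.imwrite("pics/"+name,im)
def ray(f,uv,fish=False):
    x=(uv[0]-f["cx"])/f["fx"]; y=(uv[1]-f["cy"])/f["fy"]
    if fish:
        r=np.hypot(x,y); d=np.array([x/r*np.sin(r),y/r*np.sin(r),np.cos(r)]) if r>1e-9 else np.array([0,0,1.])
    else: d=np.array([x,y,1.])
    R=np.array(f["R"]);t=np.array(f["t"])
    return -R.T@t, R.T@d
def at_z(f,uv,z,fish=False):
    c,d=ray(f,uv,fish); return c+d*(z-c[2])/d[2]
def proj(f,X):
    p=np.array(f["R"])@np.array(X)+np.array(f["t"]); return [round(float(f["fx"]*p[0]/p[2]+f["cx"]),1),round(float(f["fy"]*p[1]/p[2]+f["cy"]),1)]
E
python3 - <<'E'
from h import *
s=telemetry.read_state();print(s["time"],s["eef_pos"],s["tcp_rot"],s["finger_gap"],s["force"],ctrl.pinch_z)
print(Ro.from_rotvec(s["tcp_rot"]).as_matrix().round(3))
for n in("scene","top"):
    f=grab_frame(n); save(f,n+"0.png"); print(n,f["fx"],f["cx"],f["cy"],(-np.array(f["R"]).T@np.array(f["t"])).round(0))
    for q in["hatch_center","outer_door_handle","inner_door_handle","tray_knob","stop_face","jaw_face","jaw_knob","roll_1_mid","bench_timer","white_square_bottle","squeeze_bottle"]:
        try: print(q,[(np.round(d["xy"]).tolist(),round(d["score"],2)) for d in spot_in(f,q)][:6])
        except Exception as e: print(q,e)
E
```

```text
0.0 [ 224.15224665 -636.16915169  230.33967782] [ 5.29331895e-01 -3.09626590e+00 -2.59022366e-03] 85.45753437717407 [-0.79998685  0.56567455 -0.23294115] -18.700000000000003
[[-0.943 -0.332 -0.001]
 [-0.332  0.943  0.002]
 [ 0.     0.002 -1.   ]]
scene 478.59292159211606 280.68254118662446 206.19606904121403 [-138. 1084.  898.]
hatch_center [([282.0, 220.0], 0.85)]
outer_door_handle [([276.0, 212.0], 0.88), ([293.0, 194.0], 0.21)]
inner_door_handle [([291.0, 194.0], 0.65)]
tray_knob [([305.0, 235.0], 0.73)]
stop_face [([351.0, 184.0], 0.71), ([294.0, 195.0], 0.46)]
jaw_face [([368.0, 182.0], 0.44)]
jaw_knob [([377.0, 184.0], 0.5)]
roll_1_mid [([256.0, 281.0], 0.68), ([241.0, 312.0], 0.58)]
bench_timer [([299.0, 272.0], 0.56)]
white_square_bottle [([181.0, 242.0], 0.89)]
squeeze_bottle [([271.0, 173.0], 0.97), ([307.0, 240.0], 0.53)]
top 448.68831104224205 283.85730174091435 203.7470020102974 [ 393.   18. 1204.]
hatch_center [([291.0, 202.0], 0.73), ([304.0, 186.0], 0.16)]
outer_door_handle [([259.0, 240.0], 0.28), ([410.0, 224.0], 0.17)]
inner_door_handle [([302.0, 189.0], 0.55)]
tray_knob [([259.0, 238.0], 0.62), ([304.0, 184.0], 0.17)]
stop_face [([411.0, 228.0], 0.84)]
jaw_face [([417.0, 245.0], 0.43)]
jaw_knob [([419.0, 257.0], 0.81)]
roll_1_mid [([125.0, 248.0], 0.82), ([168.0, 234.0], 0.66), ([219.0, 257.0], 0.35)]
bench_timer [([216.0, 258.0], 0.79), ([407.0, 224.0], 0.17)]
white_square_bottle [([156.0, 142.0], 0.94), ([257.0, 194.0], 0.25)]
squeeze_bottle [([355.0, 133.0], 0.63)]
```

View pics/scene0.png

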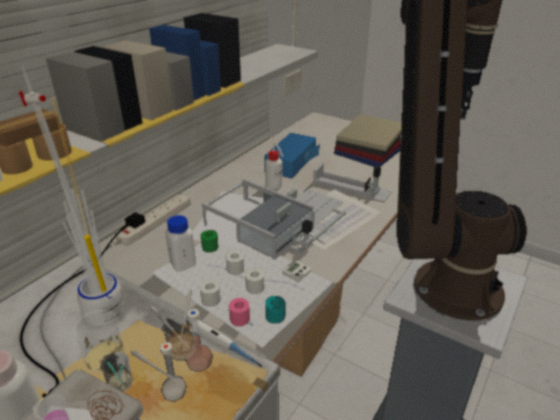

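View pics/top0.png

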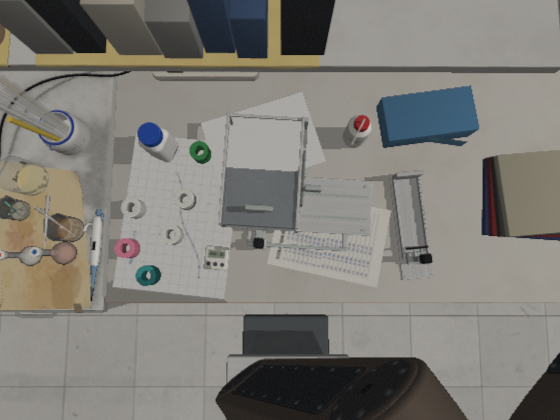

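The scene shows three white rolls in the top view at (133,208), (186,200) and (174,235). The look-alikes are pink at (126,248), teal at (148,274) and green at (200,152). The hatch is around (262,190) and the rack around (410,225). I'll enlarge the hatch side to confirm the rolls and handles.

Run:
```python
from h import *
f=grab_frame("top"); save(f,"top1.png",(110,105,440,305),2.4)
print(np.array(f["R"]).round(3).tolist(),f["t"])
for u in[(133,208),(186,200),(174,235)]: print(at_z(f,u,50).round(0))
for d in regions_of(f,"roll_1_mid")[:8]:
    r=d["region"]; ys,xs=np.nonzero(r); print(np.round(d["xy"]),d["score"],xs.min(),xs.max(),ys.min(),ys.max(),f["img"][r].mean(0).round())
```

```text
[[0.002, -1.0, 0.006], [-0.992, -0.003, -0.129], [0.129, -0.006, -0.992]] [  10.32880207  545.21996267 1143.31061123]
[531. 402.  50.]
[552. 266.  50.]
[462. 294.  50.]
[170. 234.] 0.85 159 182 224 244 [153. 152. 145.]
[129. 250.] 0.58 114 139 237 258 [150.  98. 110.]
```

View pics/top1.png

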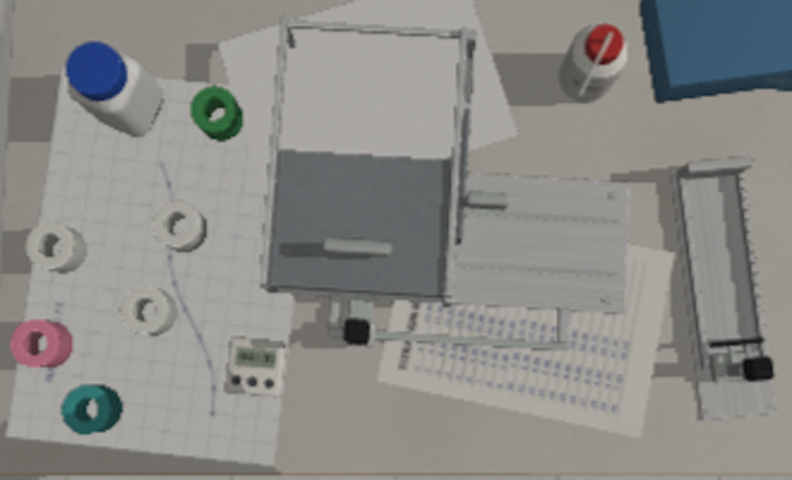

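Run:
```python
from h import *
f=grab_frame("top")
P=lambda n,c,z: print(n,at_z(f,(c[0]/2.4+110,c[1]/2.4+105),z).round(0)[:2])
P("oh L",(325,246),119);P("oh R",(390,249),119)
P("ih L",(466,199),89);P("ih R",(507,200),89)
P("plate TR",(628,182),6);P("plate BR",(622,312),6)
P("rail BL",(265,288),88);P("rail TL",(283,22),88);P("rail TR",(472,35),88);P("rail BR",(447,297),88)
P("tray knob",(357,331),98);P("jaw knob",(759,368),106)
P("jawface L",(710,343),47);P("jawface R",(762,340),47)
P("stop L",(690,170),56);P("stop R",(749,163),56)
P("rack BL",(702,417),4);P("rack BR",(775,410),4)
P("rackwall TL",(680,172),18);P("rackwall TR",(742,170),18)
for c in[(56,247),(180,226),(148,311)]: P("roll",c,48)
for u in[(268,184),(268,198),(448,262),(448,272)]:pass
```

```text
oh L [525. 106.]
oh R [522.  40.]
ih L [579. -39.]
ih R [578. -82.]
plate TR [ 612. -227.]
plate BR [ 465. -217.]
rail BL [485. 170.]
rail TL [770. 156.]
rail TR [757. -46.]
rail BR [476. -19.]
tray knob [440.  73.]
jaw knob [ 403. -335.]
jawface L [ 430. -302.]
jawface R [ 433. -358.]
stop L [ 617. -284.]
stop R [ 625. -349.]
rack BL [ 350. -303.]
rack BR [ 358. -383.]
rackwall TL [ 622. -283.]
rackwall TR [ 624. -353.]
roll [532. 402.]
roll [555. 269.]
roll [463. 300.]
```

play_rows(targets=[0,0,0,0,0,-9.6,5,0,0,0,0,0,-9.6,5,0,0,0,0,0,-9.6,5,0,0,0,0,0,-9.6,5,0,0,0,0,0,-9.6,5])

```text
time: 1.98
eef_pos: [224.3, -636.6, 231.3]
tcp_rot: [1.751, -2.609, 0.0]
force: [-0.4, 0.2, 0.2]
finger_gap: 50.0
gripper_force: 0.0
```

play_rows(targets=[0,0,0,0,0,-9.6,5,0,0,0,0,0,-9.5,5,-4,-2.1,0,0,0,0,5,-4,-2.1,0,0,0,0,5,-4,-2.1,0,0,0,0,5])

```text
time: 2.6
eef_pos: [295.0, -519.6, 231.3]
tcp_rot: [2.152, -2.288, 0.0]
force: [0.2, -1.0, -0.3]
finger_gap: 50.0
gripper_force: 0.0
```

play_rows(targets=[-4,-2.1,0,0,0,0,5,-4,-2.1,0,0,0,0,5,-4,-2.1,0,0,0,0,5,-4,-2.1,0,0,0,0,5,-4,-2.1,0,0,0,0,5])

```text
time: 3.22
eef_pos: [412.1, -326.2, 231.6]
tcp_rot: [-2.153, 2.288, -0.001]
force: [-0.6, 0.5, 0.2]
finger_gap: 50.0
gripper_force: 0.0
```

play_rows(targets=[-4,-2.1,0,0,0,0,5,-4,-2.1,0,0,0,0,5,-4,-2.1,0,0,0,0,5,-4,-2.1,0,0,0,0,5,-4,-2.1,0,0,0,0,5])

```text
time: 3.85
eef_pos: [529.1, -132.8, 231.6]
tcp_rot: [-2.153, 2.287, -0.001]
force: [0.2, -0.2, -0.4]
finger_gap: 50.0
gripper_force: 0.0
```

```bash
cat >> h.py <<'E'
def S():
    return telemetry.read_state()
def go(*X):
    s=S(); M=Ro.from_rotvec(s["tcp_rot"]).as_matrix()
    print("shift cm",(M.T@(np.array(X)-s["eef_pos"])/10).round(2),"closing yaw",round(float(np.degrees(np.arctan2(M[1,1],M[0,1]))),1))
def projw(f,X):
    p=np.array(f["R"])@np.array(X)+np.array(f["t"]); r=np.hypot(p[0],p[1]); a=np.arctan2(r,p[2])
    return [round(float(f["fx"]*a*p[0]/r+f["cx"]),1),round(float(f["fy"]*a*p[1]/r+f["cy"]),1)]
E
python3 - <<'E'
from h import *
f=grab_frame("wrist"); save(f,"w0.png",None,1.4)
print(f["fx"],f["cx"],f["cy"],(-np.array(f["R"]).T@np.array(f["t"])).round(0))
for q,z in[("inner_door_handle",85),("outer_door_handle",115),("tray_knob",95),("stop_face",50),("jaw_knob",100)]:
    for d in spot_in(f,q)[:3]: print(q,np.round(d["xy"]),round(d["score"],2),at_z(f,d["xy"],z,True).round(0)[:2])
go(578,-60,231.6)
E
```

```text
325.19226210127806 283.7460584921929 214.11983069699266 [ 525. -206.  375.]
inner_door_handle [234. 270.] 0.67 [584. -64.]
outer_door_handle [282. 335.] 0.66 [540.  -3.]
tray_knob [293. 289.] 0.71 [526. -45.]
stop_face [280.  24.] 0.55 [ 523. -304.]
jaw_knob [378.  12.] 0.66 [ 438. -299.]
shift cm [-7.75 -4.53 -0.03] closing yaw 176.5
```

View pics/w0.png

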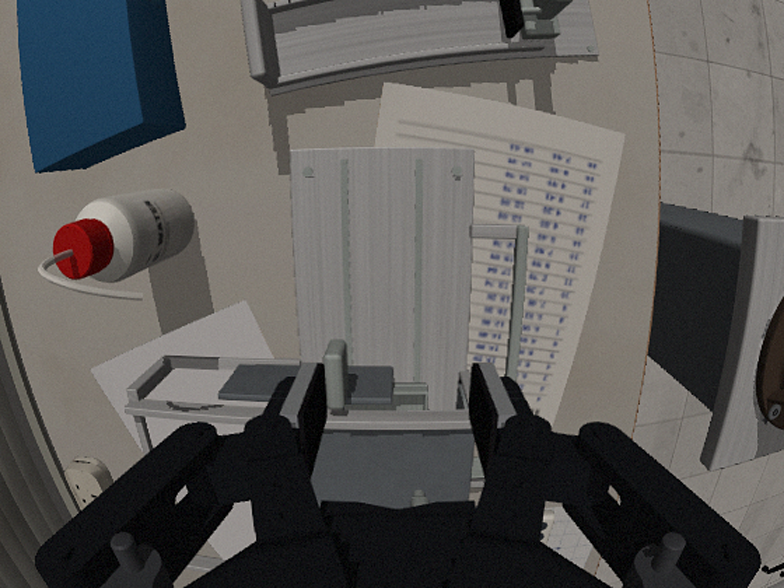

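Run:
```python
from h import *
f=grab_frame("wrist")
P=lambda n,c,z: print(n,at_z(f,(c[0]/1.4,c[1]/1.4),z,True).round(1)[:2])
P("h tip",(337,342),89);P("h base",(338,370),89)
P("plate TL",(293,150),6);P("plate TR",(474,150),6);P("plate R low",(474,330),6);P("plate L low",(297,330),6)
P("knob arm bottom? top corner",(527,228),6)
go(578,-60,231.6)
```

```text
h tip [572.3 -94.6]
h base [573.9 -73.5]
plate TL [ 607.5 -228.4]
plate TR [ 462.  -218.5]
plate R low [466.  -65.5]
plate L low [620.7 -74.8]
knob arm bottom? top corner [ 419.2 -152.9]
shift cm [-7.78 -4.53 -0.02] closing yaw 176.5
```

play_rows(targets=[-3.66,-2.13,0,0,0,0,5,-3.6,-2.13,0,0,0,0,5,0,0,5.8,0,0,0,5,0,0,5.8,0,0,0,5,0,0,3,0,0,0,5])

```text
time: 4.82
eef_pos: [573.3, -65.5, 82.4]
tcp_rot: [2.149, -2.288, -0.003]
force: [0.6, -0.2, 0.4]
finger_gap: 50.0
gripper_force: 0.0
```

play_rows(targets=[0,0,3,0,0,0,5,0,0,0,0,0,0,2.5,0,0,0,0,0,0,0.5,0,0,0,0,0,0,0.5,0,0,0,0,0,0,0.5])

```text
time: 5.45
eef_pos: [576.2, -64.8, 56.7]
tcp_rot: [-2.152, 2.287, -0.003]
force: [0.6, -5.4, 2.3]
finger_gap: 13.1
gripper_force: 59.8
```

play_rows(targets=[0,1,0,0,0,0,0.5,0,1,0,0,0,0,0.5,0,1,0,0,0,0,0.5,0,0.5,0,0,0,0,0.5,0,0.5,0,0,0,0,0.5])

```text
time: 6.08
eef_pos: [536.2, -62.4, 56.7]
tcp_rot: [-2.152, 2.287, -0.003]
force: [2.3, -6.2, 2.7]
finger_gap: 13.0
gripper_force: 60.0
```

play_rows(targets=[0,0.3,0,0,0,0,0.5,0,0.3,0,0,0,0,0.5,0,0.3,0,0,0,0,0.5,0,0.3,0,0,0,0,0.5,0,0.3,0,0,0,0,0.5])

```text
time: 6.7
eef_pos: [521.3, -61.5, 56.7]
tcp_rot: [-2.152, 2.287, -0.003]
force: [1.9, -7.3, 2.2]
finger_gap: 13.2
gripper_force: 60.0
```

Run:
```python
from h import *
f=grab_frame("top"); save(f,"top2.png",(230,150,350,240),6)
```

```text
(no output)
```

View pics/top2.png

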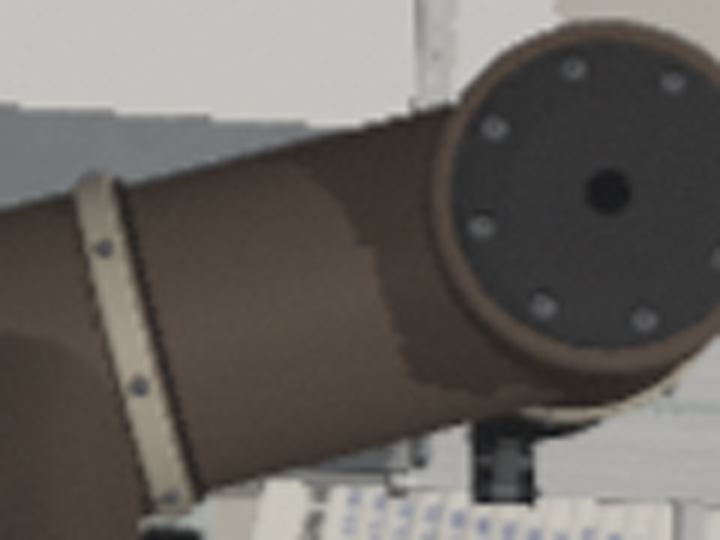

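play_rows(targets=[0,0.3,0,0,0,0,0.5,0,0.3,0,0,0,0,0.5,0,0.3,0,0,0,0,0.5,0,0.3,0,0,0,0,0.5,0,0.3,0,0,0,0,0.5])

```text
time: 7.38
eef_pos: [516.4, -60.8, 57.1]
tcp_rot: [-2.147, 2.275, -0.021]
force: [49.8, -32.1, -45.7]
finger_gap: 12.7
gripper_force: 62.6
```

play_rows(targets=[0,-0.5,0,0,0,0,0.5,0,-0.4,0,0,0,0,0.5,0,0,0,0,0,0,0.5,0,0,0,0,0,0,0.5,0,0,0,0,0,0,0.5])

```text
time: 8.0
eef_pos: [516.5, -61.2, 56.7]
tcp_rot: [-2.152, 2.286, -0.005]
force: [6.1, -8.8, -0.8]
finger_gap: 13.1
gripper_force: 66.7
```

play_rows(targets=[0,0,0,0,0,0,5,0,0,0,0,0,0,5,0,0,-5,0,0,0,5,0,0,-5,0,0,0,5,-4,0,-4.3,0,0,0,5])

```text
time: 8.62
eef_pos: [516.7, -21.3, 200.4]
tcp_rot: [-2.149, 2.29, -0.0]
force: [1.9, 0.4, -0.4]
finger_gap: 49.7
gripper_force: 0.0
```

play_rows(targets=[-5,0,0,0,0,0,5,-4.4,0.1,0,0,0,0,5,0,0,4,0,0,0,5,0,0,0,0,0,0,5,0,0,0,0,0,0,5])

```text
time: 9.25
eef_pos: [522.0, 73.0, 159.3]
tcp_rot: [-2.153, 2.288, -0.001]
force: [-0.0, -0.3, 0.6]
finger_gap: 49.8
gripper_force: 0.0
```

Run:
```python
from h import *
f=grab_frame("wrist"); save(f,"w1.png",None,1.4)
for q,z in[("inner_door_handle",85),("outer_door_handle",116),("tray_knob",96),("roll_1_mid",30)]:
    for d in spot_in(f,q)[:3]: print(q,np.round(d["xy"]),round(d["score"],2),at_z(f,d["xy"],z,True).round(0)[:2])
```

```text
inner_door_handle [274.  73.] 0.68 [523. -31.]
outer_door_handle [250. 201.] 0.7 [541.  47.]
tray_knob [383. 211.] 0.76 [454.  64.]
```

View pics/w1.png

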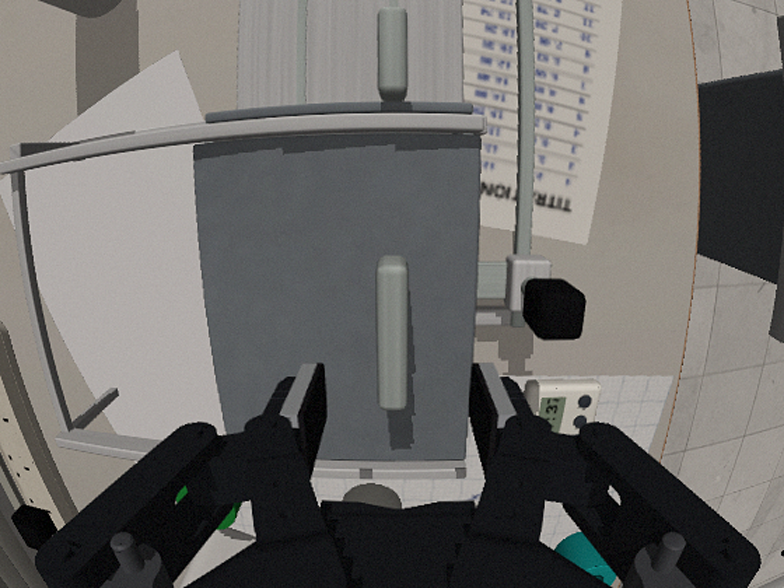

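Run:
```python
from h import *
f=grab_frame("wrist")
P=lambda n,c,z: print(n,at_z(f,(c[0]/1.4,c[1]/1.4),z,True).round(1)[:2])
P("oh a",(392,258),119);P("oh b",(392,406),119);P("ih tip",(393,8),89);P("ih base",(393,100),89)
P("tknob top",(562,310),98);P("lid +x edge top",(195,148),81);P("lid +x edge bot",(222,430),81);P("lid -x top",(480,140),81);P("lid -x bot",(465,460),81)
```

```text
oh a [522.9  37. ]
oh b [527.4 105.9]
ih tip [515.7 -77.5]
ih base [518.5 -31.5]
tknob top [441.5  71.6]
lid +x edge top [620.6 -20.6]
lid +x edge bot [634.  142.4]
lid -x top [477.9 -11.4]
lid -x bot [488.2 169.3]
```

play_rows(targets=[0,-0.3,3.4,0,0,0,5,0,0,3.4,0,0,0,5,0,0,0,0,0,0,0.5,0,0,0,0,0,0,0.5,0,0,0,0,0,0,0.5])

```text
time: 10.18
eef_pos: [525.4, 73.2, 91.7]
tcp_rot: [-2.152, 2.286, -0.001]
force: [0.0, -1.0, -0.1]
finger_gap: 13.2
gripper_force: 60.9
```

play_rows(targets=[0,-1,0,0,0,0,0.5,0,-2,0,0,0,0,0.5,0,-2,0,0,0,0,0.5,0,-1.5,0,0,0,0,0.5,0,-1,0,0,0,0,0.5])

```text
time: 10.8
eef_pos: [601.5, 68.7, 91.7]
tcp_rot: [-2.152, 2.286, -0.002]
force: [-2.7, 1.1, 6.0]
finger_gap: 12.9
gripper_force: 61.9
```

play_rows(targets=[0,-1.5,0,0,0,0,0.5,0,-1.5,0,0,0,0,0.5,0,-1.2,0,0,0,0,0.5,0,-1,0,0,0,0,0.5,0,-0.3,0,0,0,0,0.5])

```text
time: 11.42
eef_pos: [656.3, 65.4, 91.7]
tcp_rot: [-2.152, 2.286, -0.002]
force: [-2.3, 1.0, 5.6]
finger_gap: 12.8
gripper_force: 61.8
```

play_rows(targets=[0,0,0,0,0,0,5,0,0,0,0,0,0,6.5,0,0,-5,0,0,0,6.5,0,0,-5,0,0,0,6.5,0,0,-4,0,0,0,6.5])

```text
time: 12.05
eef_pos: [654.7, 65.1, 232.7]
tcp_rot: [-2.152, 2.287, -0.001]
force: [0.5, 0.3, 0.1]
finger_gap: 64.9
gripper_force: 0.0
```

play_rows(targets=[-5,3,0,0,0,0,6.5,-5,3,0,0,0,0,6.5,-5,3,0,0,0,0,6.5,-5,3,0,0,0,0,6.5,-5,3,0,0,0,0,6.5])

```text
time: 12.68
eef_pos: [518.8, 325.3, 230.6]
tcp_rot: [-2.152, 2.288, -0.0]
force: [0.3, 0.1, 1.0]
finger_gap: 65.0
gripper_force: 0.0
```

play_rows(targets=[-4.5,2.4,0,0,0,0,6.5,0,0,0,0,0,0,6.5,0,0,0,0,0,0,6.5,0,0,0,0,0,0,6.5,0,0,0,0,0,0,6.5])

```text
time: 13.3
eef_pos: [499.2, 369.2, 230.4]
tcp_rot: [-2.151, 2.29, 0.0]
force: [-0.8, 0.4, 0.1]
finger_gap: 65.1
gripper_force: 0.0
```

Run:
```python
from h import *
f=grab_frame("wrist"); save(f,"w2.png",None,1.4)
for d in regions_of(f,"roll_1_mid"):
    r=d["region"]; print(np.round(d["xy"]),round(d["score"],2),at_z(f,d["xy"],30,True).round(0)[:2],f["img"][r].mean(0).round())
```

```text
[322. 132.] 0.84 [456. 311.] [135. 132. 125.]
[348. 231.] 0.7 [430. 424.] [132.  63.  81.]
```

View pics/w2.png

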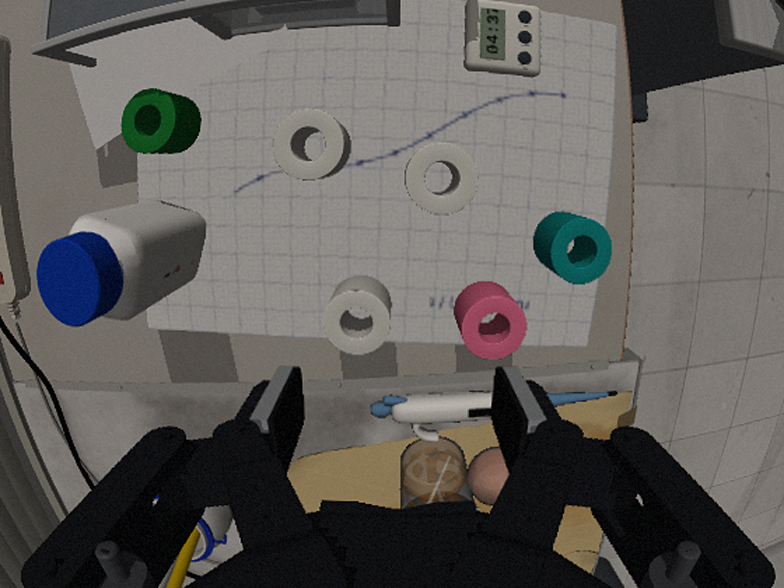

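White rolls show at (312,144), (441,177) and (357,320). Pink at (490,320), teal at (572,247) and green at (160,120) are look-alikes by colour, so the three white ones are mine. This agrees with the earlier enlarged crop.

Run:
```python
from h import *
f=grab_frame("wrist")
for c in[(312,144),(441,177),(358,321)]: 
    X=at_z(f,(c[0]/1.4,c[1]/1.4),50,True); print(X.round(1)); go(X[0],X[1],S()["eef_pos"][2])
```

```text
[554.3 275.3  50. ]
shift cm [ 9.07 -6.1   0.  ] closing yaw 176.5
[465.1 305.3  50. ]
shift cm [ 6.62  3.   -0.  ] closing yaw 176.5
[532.  408.4  50. ]
shift cm [-4.07 -3.05  0.  ] closing yaw 176.5
```

play_rows(targets=[-4.07,-3.05,0,0,0,0,7,0,0,5.5,0,0,0,7,0,0,5.5,0,0,0,7,0,0,5.5,0,0,0,7,0,0,2.8,0,0,0,7])

```text
time: 14.08
eef_pos: [530.6, 407.2, 33.8]
tcp_rot: [2.149, -2.286, 0.001]
force: [0.9, 0.1, 0.4]
finger_gap: 70.1
gripper_force: 0.0
```

play_rows(targets=[0,0,2,0,0,0,7,0,0,0,0,0,0,4,0,0,0,0,0,0,4,0,0,0,0,0,0,4,0,0,0,0,0,0,4])

```text
time: 14.7
eef_pos: [531.8, 409.2, 18.2]
tcp_rot: [-2.152, 2.287, 0.0]
force: [-0.0, 0.1, -1.2]
finger_gap: 50.6
gripper_force: 62.3
```

play_rows(targets=[0,0,-5,0,0,0,4,0,0,-5,0,0,0,4,0,0,-5,0,0,0,4,5,-0.9,0,0,0,0,4,5,-1,0,0,0,0,4])

```text
time: 15.32
eef_pos: [544.4, 307.4, 168.6]
tcp_rot: [-2.153, 2.285, 0.0]
force: [0.6, 0.0, -0.6]
finger_gap: 50.6
gripper_force: 63.0
```

play_rows(targets=[5,-1,0,0,0,0,4,5,-1,0,0,0,0,4,5,0,0,0,0,0,4,0.7,0,0,0,0,0,4,0,0,0,0,0,0,4])

```text
time: 15.95
eef_pos: [555.1, 149.8, 168.0]
tcp_rot: [-2.151, 2.288, -0.0]
force: [0.6, 0.9, -1.0]
finger_gap: 50.5
gripper_force: 63.0
```

Run:
```python
from h import *
f=grab_frame("wrist"); save(f,"w3.png",None,1.4)
print(S()["eef_pos"],S()["finger_gap"])
for q,z in[("tray_floor",15),("hatch_center",50),("tray_knob",96)]:
    for d in regions_of(f,q)[:2]:
        ys,xs=np.nonzero(d["region"]); print(q,np.round(d["xy"]),round(d["score"],2),at_z(f,d["xy"],z,True).round(0)[:2],xs.min(),xs.max(),ys.min(),ys.max())
```

```text
[555.20114151 150.4874795  167.78523155] 49.95413690780338
tray_floor [290. 113.] 0.81 [546.  72.] 234 456 12 211
hatch_center [212. 119.] 0.77 [609.  72.] 27 456 0 252
tray_knob [288. 113.] 0.59 [548.  73.] 234 455 13 211
tray_knob [125. 121.] 0.21 [663.  66.] 40 203 0 237
```

View pics/w3.png

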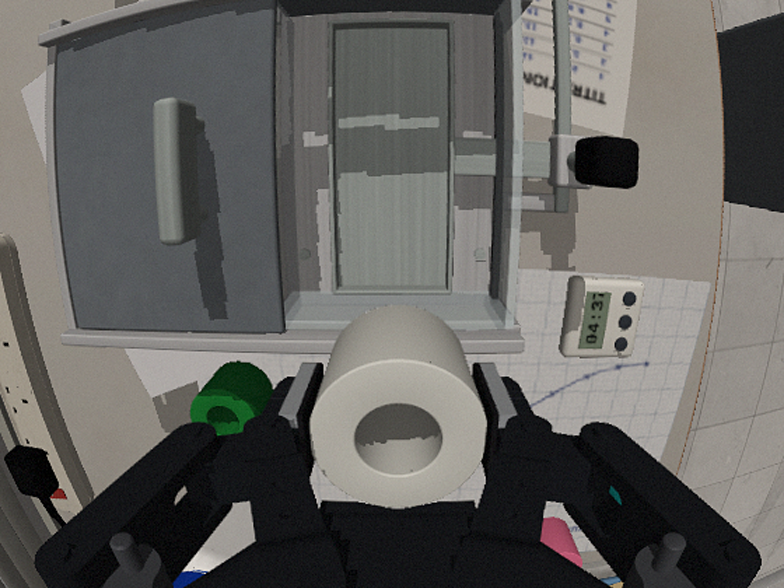

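Run:
```python
from h import *
f=grab_frame("wrist")
C=[at_z(f,(c[0]/1.4,c[1]/1.4),27,True)[:2] for c in[(332,25),(454,23),(449,292),(335,294)]]
print(np.round(C,1)); c=np.mean(C,0); print(c.round(1), [round(float(np.linalg.norm(C[i]-C[(i+1)%4])),1) for i in range(4)])
hy=np.array([.061,.998])
for k in(-55,0,55):
    p=c+k*hy; print(k,p.round(1)); go(p[0],p[1],168)
```

```text
[[586.2 -16.5]
 [510.8 -13.1]
 [522.7 159.9]
 [596.8 156.8]]
[554.1  71.8] [75.5, 173.4, 74.2, 173.7]
-55 [550.8  16.9]
shift cm [13.42 -0.38 -0.08] closing yaw 176.6
0 [554.1  71.8]
shift cm [ 7.92 -0.39 -0.08] closing yaw 176.6
55 [557.5 126.7]
shift cm [ 2.42 -0.4  -0.08] closing yaw 176.6
```

play_rows(targets=[4.5,-0.2,0,0,0,0,4,4.5,-0.2,0,0,0,0,4,4.4,0,0,0,0,0,4,0,0,4,0,0,0,4,0,0,4,0,0,0,4])

```text
time: 16.82
eef_pos: [551.3, 16.2, 86.9]
tcp_rot: [-2.151, 2.287, -0.001]
force: [0.6, -0.2, -2.2]
finger_gap: 50.4
gripper_force: 63.1
```

play_rows(targets=[0,0,3,0,0,0,4,0,0,1.6,0,0,0,4,0,0,0.6,0,0,0,4,0,0,0.3,0,0,0,4,0,0,0,0,0,0,4])

```text
time: 17.45
eef_pos: [551.3, 16.3, 33.0]
tcp_rot: [-2.152, 2.287, -0.001]
force: [-0.4, 0.5, -1.5]
finger_gap: 50.5
gripper_force: 63.0
```

play_rows(targets=[0,0,0.15,0,0,0,4,0,0,0,0,0,0,7,0,0,0,0,0,0,7,0,0,-4.7,0,0,0,7,0,0,-4.5,0,0,0,7])

```text
time: 18.08
eef_pos: [550.5, 15.8, 123.8]
tcp_rot: [2.152, -2.287, -0.0]
force: [0.8, -0.2, -0.9]
finger_gap: 70.0
gripper_force: 0.0
```

play_rows(targets=[0,0,-4.5,0,0,0,7,-5.2,0.3,0,0,0,0,7,-5.2,0.3,0,0,0,0,7,-5.2,0.3,0,0,0,0,7,-5.2,0.3,0,0,0,0,7])

```text
time: 18.7
eef_pos: [551.3, 226.0, 168.2]
tcp_rot: [-2.152, 2.288, -0.0]
force: [1.7, -0.1, -0.3]
finger_gap: 70.2
gripper_force: 0.0
```

play_rows(targets=[-5.07,0.1,0,0,0,0,7,0,0,0,0,0,0,7,0,0,0,0,0,0,7,0,0,0,0,0,0,7,0,0,0,0,0,0,7])

```text
time: 19.32
eef_pos: [553.7, 274.1, 168.1]
tcp_rot: [-2.151, 2.289, -0.0]
force: [0.4, 0.3, -0.3]
finger_gap: 70.2
gripper_force: 0.0
```

```bash
cat >> h.py <<'E'
def topc(f,q="roll_1_mid",zt=50,fish=True,pr=True):
    """bright white roll tops: fit ring from region by circle in plane zt"""
    out=[]
    for d in regions_of(f,q):
        r=d["region"].astype(np.uint8); col=f["img"][r>0].mean(0)
        cs,_=cv2.findContours(r,cv2.RETR_EXTERNAL,cv2.CHAIN_APPROX_NONE); c=max(cs,key=cv2.contourArea)[:,0,:]
        P=np.array([at_z(f,p,zt,fish)[:2] for p in c]); cam=(-np.array(f["R"]).T@np.array(f["t"]))[:2]
        # keep contour points far side of camera => top rim; fit circle radius 26
        from scipy.optimize import least_squares
        m=P.mean(0); 
        u=(m-cam)/np.linalg.norm(m-cam); k=(P-m)@u>0
        if k.sum()<8: continue
        s=least_squares(lambda x:np.hypot(*(P[k]-x).T)-26,m-5*u,loss="soft_l1"); res=float(np.abs(s.fun).mean())
        out.append((s.x,d["score"],col,res))
        if pr: print(q,np.round(d["xy"]),round(d["score"],2),"top centre",s.x.round(1),"res",round(res,1),"rgb",col.round(),)
    return out
E
python3 - <<'E'
from h import *
f=grab_frame("wrist"); save(f,"w4.png",None,1.4)
print(S()["eef_pos"]); topc(f)
E
```

```text
[553.64541162 274.19022915 168.07025558]
roll_1_mid [382. 230.] 0.92 top centre [465.8 305.3] res 0.5 rgb [113. 111. 104.]
roll_1_mid [192.  47.] 0.7 top centre [728.1 105.6] res 51.8 rgb [78. 79. 79.]
```

View pics/w4.png

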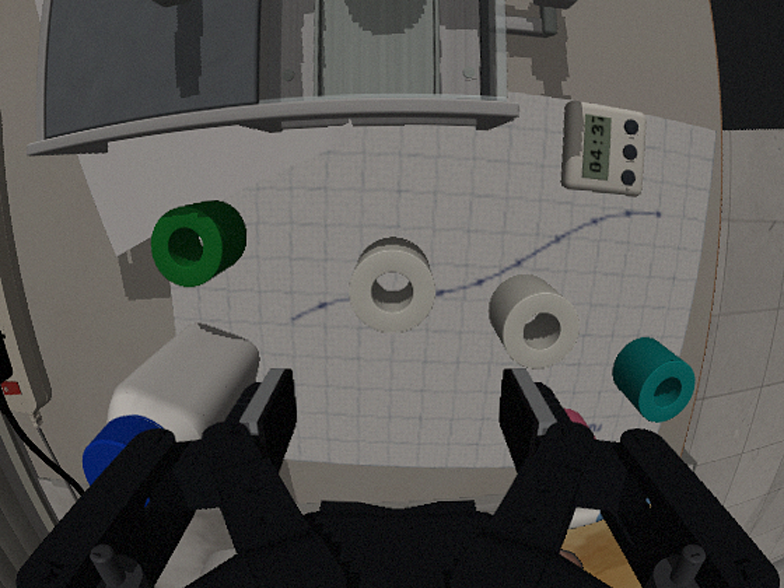

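Run:
```python
from h import *
f=grab_frame("wrist")
for c in[(392,290),(187,248),(255,360)]: 
    X=at_z(f,(c[0]/1.4,c[1]/1.4),50 if c[0]!=255 else 5,True); print(X.round(1)); go(X[0],X[1],S()["eef_pos"][2])
```

```text
[557.6 273.4  50. ]
shift cm [ 0.08 -0.4   0.  ] closing yaw 176.5
[683.9 237.8  50. ]
shift cm [  2.86 -13.23   0.  ] closing yaw 176.5
[666.8 334.3   5. ]
shift cm [ -6.67 -10.92   0.  ] closing yaw 176.5
```

play_rows(targets=[0,-0.2,5,0,0,0,7,0,0,5,0,0,0,7,0,0,3,0,0,0,7,0,0,2,0,0,0,7,0,0,0,0,0,0,4])

```text
time: 20.1
eef_pos: [554.8, 274.0, 16.3]
tcp_rot: [2.15, -2.286, -0.0]
force: [1.4, -0.2, 0.6]
finger_gap: 53.1
gripper_force: 0.4
```

play_rows(targets=[0,0,0,0,0,0,4,0,0,0,0,0,0,4,0,0,0,0,0,0,4,0,0,-5,0,0,0,4,0,0,-5,0,0,0,4])

```text
time: 20.72
eef_pos: [555.2, 274.6, 118.9]
tcp_rot: [2.152, -2.287, 0.0]
force: [1.5, 1.1, -1.7]
finger_gap: 50.0
gripper_force: 63.2
```

play_rows(targets=[0,0,-5,0,0,0,4,5,-0.3,0,0,0,0,4,5,-0.3,0,0,0,0,4,5,-0.3,0,0,0,0,4,0,0,0,0,0,0,4])

```text
time: 21.35
eef_pos: [554.8, 121.8, 168.5]
tcp_rot: [-2.149, 2.291, 0.0]
force: [0.4, 0.6, -1.1]
finger_gap: 49.8
gripper_force: 63.2
```

Run:
```python
from h import *
f=grab_frame("wrist"); s=S(); print(s["eef_pos"],s["finger_gap"]); save(f,"w5.png")
topc(f,zt=63); go(554.1,71.3,168)
```

```text
[555.28699152 123.20795429 168.49468425] 50.07500734569196
roll_1_mid [397. 388.] 0.71 top centre [410.6 339. ] res 2.6 rgb [149.  71.  91.]
roll_1_mid [395. 367.] 0.67 top centre [469.5 289.1] res 2.3 rgb [165. 162. 154.]
roll_1_mid [291.  33.] 0.47 top centre [554.   -5.3] res 13.8 rgb [47. 48. 49.]
shift cm [ 5.29 -0.19  0.04] closing yaw 176.4
```

play_rows(targets=[2.6,-0.1,0,0,0,0,4,2.6,-0.1,0,0,0,0,4,0,0,4.5,0,0,0,4,0,0,4.5,0,0,0,4,0,0,3,0,0,0,4])

```text
time: 22.08
eef_pos: [553.7, 73.4, 46.0]
tcp_rot: [2.153, -2.286, -0.001]
force: [-0.2, 0.2, -1.7]
finger_gap: 50.1
gripper_force: 63.2
```

play_rows(targets=[0,0,1.2,0,0,0,4,0,0,0.5,0,0,0,4,0,0,0,0,0,0,4,0,0,0,0,0,0,7,0,0,0,0,0,0,7])

```text
time: 22.7
eef_pos: [554.8, 72.9, 31.9]
tcp_rot: [-2.152, 2.287, -0.001]
force: [0.1, 2.0, -0.3]
finger_gap: 70.3
gripper_force: 0.0
```

play_rows(targets=[0,0,-4.7,0,0,0,7,0,0,-4.5,0,0,0,7,0,0,-4.5,0,0,0,7,-4,0,0,0,0,0,7,-4,0,0,0,0,0,7])

```text
time: 23.32
eef_pos: [559.5, 153.2, 169.6]
tcp_rot: [-2.149, 2.287, -0.001]
force: [0.6, -0.1, -1.0]
finger_gap: 70.0
gripper_force: 0.0
```

Run:
```python
from h import *
f=grab_frame("wrist"); s=S(); print(s["eef_pos"],s["finger_gap"]); save(f,"w6.png",None,1.4)
topc(f,zt=63); go(465.5,305.3,168)
```

```text
[560.22526859 157.09225043 169.133409  ] 70.02687808441414
roll_1_mid [359. 330.] 0.96 top centre [513.8 287.7] res 3.8 rgb [113. 110. 104.]
roll_1_mid [408. 395.] 0.85 top centre [406.8 381.3] res 5.8 rgb [153.  75.  95.]
shift cm [-14.41  10.28   0.07] closing yaw 176.6
```

View pics/w6.png

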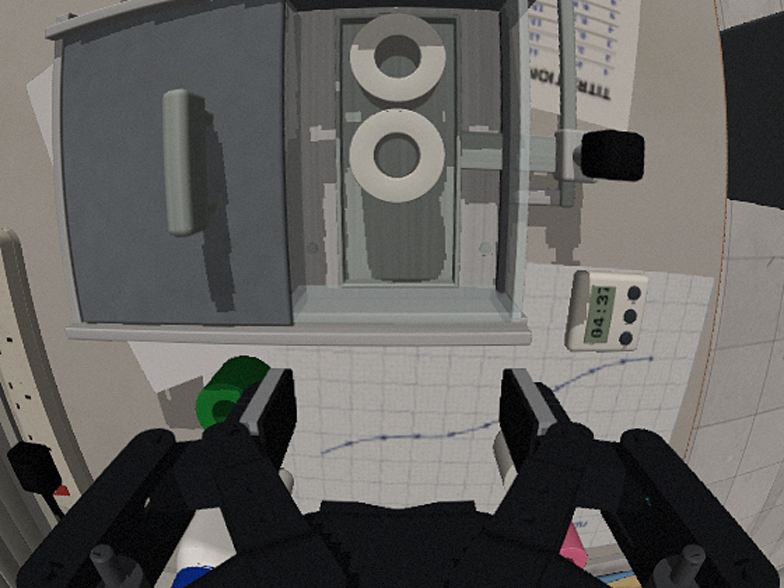

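play_rows(targets=[-4,2.57,0,0,0,0,7,-4,2.57,0,0,0,0,7,-4,2.57,0,0,0,0,7,-2.4,2.57,0,0,0,0,7,0,0,0,0,0,0,7])

```text
time: 24.05
eef_pos: [464.1, 303.8, 168.4]
tcp_rot: [-2.155, 2.284, 0.0]
force: [0.2, -0.8, -0.3]
finger_gap: 70.0
gripper_force: 0.0
```

Run:
```python
from h import *
f=grab_frame("wrist"); s=S(); print(s["eef_pos"],s["finger_gap"]); save(f,"w7.png")
for a in topc(f): go(*a[0],168)
print(projw(f,(465.5,305.3,50)))
g=cv2.medianBlur(cv2.cvtColor(f["img"],cv2.COLOR_RGB2GRAY),3)
c=cv2.HoughCircles(g,cv2.HOUGH_GRADIENT,1.2,25,param1=120,param2=22,minRadius=22,maxRadius=38)
print(c if c is None else [(x.round(),at_z(f,x[:2],50,True).round(0)[:2]) for x in c[0][:6]])
```

```text
[464.71631785 303.02816157 168.334387  ] 70.27796973814672
roll_1_mid [324. 310.] 0.85 top centre [428.8 419.8] res 0.6 rgb [121.  56.  72.]
roll_1_mid [171.  24.] 0.65 top centre [562.7 135.8] res 3.0 rgb [70. 72. 69.]
roll_1_mid [284. 211.] 0.63 top centre [465.1 305.6] res 0.4 rgb [119. 117. 110.]
shift cm [-11.5    4.33   0.03] closing yaw 176.6
shift cm [ 16.05 -10.74   0.02] closing yaw 176.6
shift cm [-0.31  0.02  0.02] closing yaw 176.6
[283.2, 209.5]
[(array([ 63., 154.,  29.], dtype=float32), array([671., 238.])), (array([393., 254.,  34.], dtype=float32), array([368., 353.])), (array([284., 197.,  27.], dtype=float32), array([464., 295.])), (array([332., 331.,  33.], dtype=float32), array([424., 433.])), (array([346.,  70.,  28.], dtype=float32), array([409., 193.])), (array([ 37., 157.,  35.], dtype=float32), array([708., 235.]))]
```

play_rows(targets=[-0.25,0,5,0,0,0,7,0,0,5,0,0,0,7,0,0,3,0,0,0,7,0,0,2,0,0,0,7,0,0,0,0,0,0,4])

```text
time: 24.78
eef_pos: [465.3, 303.1, 16.4]
tcp_rot: [2.149, -2.287, 0.001]
force: [-1.5, 0.8, 2.4]
finger_gap: 53.2
gripper_force: 1.9
```

play_rows(targets=[0,0,0,0,0,0,4,0,0,0,0,0,0,4,0,0,0,0,0,0,4,0,0,-5,0,0,0,4,0,0,-5,0,0,0,4])

```text
time: 25.4
eef_pos: [465.1, 304.7, 119.0]
tcp_rot: [2.152, -2.287, 0.0]
force: [0.3, 1.2, -1.4]
finger_gap: 50.0
gripper_force: 63.0
```

play_rows(targets=[0,0,-5,0,0,0,4,4.3,-2.6,0,0,0,0,4,4.3,-2.6,0,0,0,0,4,4.3,-2.6,0,0,0,0,4,4.3,-2.5,0,0,0,0,4])

```text
time: 26.02
eef_pos: [558.2, 125.7, 168.4]
tcp_rot: [-2.153, 2.287, -0.0]
force: [0.6, 0.6, -0.4]
finger_gap: 50.1
gripper_force: 63.0
```

Run:
```python
from h import *
s=S(); print(s["eef_pos"],s["finger_gap"])
f=grab_frame("wrist");save(f,"w8.png",None,1.4)
topc(f,zt=63);go(557.8,126.8,168)
```

```text
[558.2212494  125.729049   168.42877914] 50.12244511464677
roll_1_mid [399. 390.] 0.71 top centre [407.5 348.6] res 3.2 rgb [149.  72.  92.]
roll_1_mid [286. 295.] 0.68 top centre [566.7 255.9] res 21.2 rgb [154. 151. 143.]
shift cm [-0.32  0.12  0.  ] closing yaw 176.3
```

View pics/w8.png

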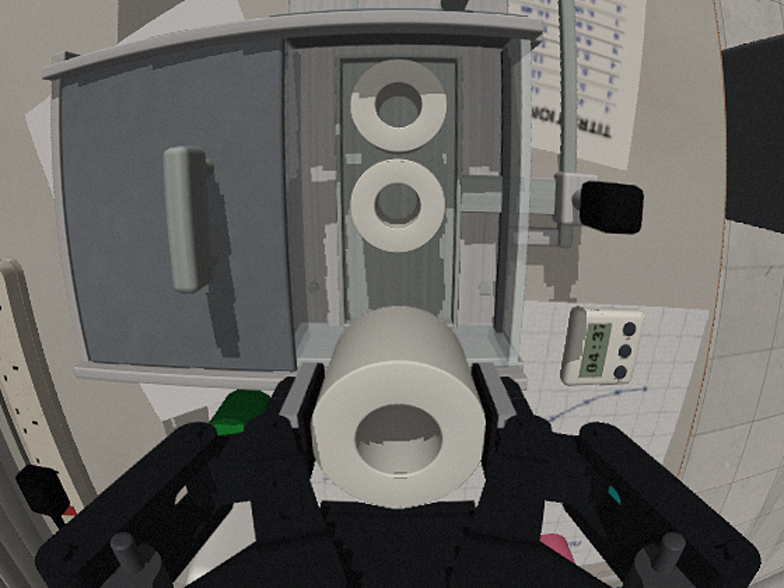

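Run:
```python
from h import *
f=grab_frame("wrist")
for c,z in[((398,104),63),((398,205),63),((398,325),27),((398,62),27)]: print(at_z(f,(c[0]/1.4,c[1]/1.4),z,True).round(1))
```

```text
[552.2  16.1  63. ]
[555.8  71.3  63. ]
[561.  153.1  27. ]
[550.1 -15.9  27. ]
```

play_rows(targets=[0,0.1,4.5,0,0,0,4,0,0,4.5,0,0,0,4,0,0,3,0,0,0,4,0,0,1.2,0,0,0,4,0,0,0.3,0,0,0,4])

```text
time: 26.8
eef_pos: [555.4, 126.4, 32.3]
tcp_rot: [2.151, -2.285, -0.0]
force: [-0.2, -4.8, 2.0]
finger_gap: 50.2
gripper_force: 64.0
```

play_rows(targets=[0,0,0,0,0,0,4,0,0,0,0,0,0,4,0.1,0,0,0,0,0,4,0,0,0.1,0,0,0,4,0,0,0,0,0,0,4])

```text
time: 27.42
eef_pos: [556.6, 126.1, 32.1]
tcp_rot: [-2.153, 2.288, -0.0]
force: [-1.2, -3.7, 0.8]
finger_gap: 49.7
gripper_force: 63.8
```

play_rows(targets=[0,0,0,0,0,0,7,0,0,0,0,0,0,7,0,0,-4.5,0,0,0,7,0,0,-4.5,0,0,0,7,-3,0,-4.6,0,0,0,7])

```text
time: 28.05
eef_pos: [558.4, 155.4, 169.5]
tcp_rot: [-2.15, 2.29, 0.0]
force: [2.2, 0.6, -0.1]
finger_gap: 70.0
gripper_force: 0.0
```

Run:
```python
from h import *
f=grab_frame("wrist");save(f,"w9.png",None,1.4);print(S()["eef_pos"])
```

```text
[562.4767756  160.12239874 176.59613913]
```

View pics/w9.png

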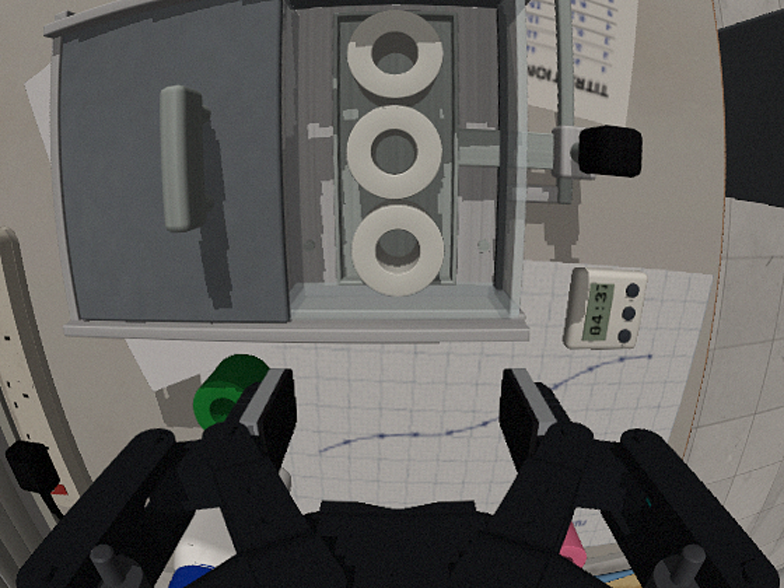

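Run:
```python
from h import *
f=grab_frame("wrist")
for c,z in[((398,250),63),((395,152),63),((395,55),63),((180,88),119),((177,228),119)]: print(at_z(f,(c[0]/1.4,c[1]/1.4),z,True).round(1))
go(656.3,65.4,91.7)
```

```text
[562.5 134.9  63. ]
[560.8  79.2  63. ]
[557.5  23.5  63. ]
[658.2  38.5 119. ]
[666.8 105.5 119. ]
shift cm [ 8.89 -9.87  8.27] closing yaw 176.6
```

play_rows(targets=[4.4,-4.9,0,0,0,0,5,4.4,-4.9,0,0,0,0,5,0,0,3,0,0,0,5,0,0,0,0,0,0,5,0,0,0,0,0,0,5])

```text
time: 28.78
eef_pos: [646.4, 67.5, 138.5]
tcp_rot: [-2.154, 2.287, -0.001]
force: [0.1, -0.2, 0.4]
finger_gap: 50.0
gripper_force: 0.0
```

Run:
```python
from h import *
print(S()["eef_pos"]); go(656.3,65.4,91.7)
```

```text
[646.42145131  67.4772686  138.53779612]
shift cm [ 0.15 -1.    4.68] closing yaw 176.6
```

play_rows(targets=[0,-1,2,0,0,0,5,0,0,2.7,0,0,0,5,0,0,0,0,0,0,0.5,0,0,0,0,0,0,0.5,0,0,0,0,0,0,0.5])

```text
time: 29.4
eef_pos: [656.8, 66.8, 91.9]
tcp_rot: [-2.152, 2.286, -0.001]
force: [0.1, 0.4, -1.6]
finger_gap: 13.1
gripper_force: 60.9
```

play_rows(targets=[0,1,0,0,0,0,0.5,0,2,0,0,0,0,0.5,0,2,0,0,0,0,0.5,0,2,0,0,0,0,0.5,0,2,0,0,0,0,0.5])

```text
time: 30.02
eef_pos: [566.2, 72.2, 91.8]
tcp_rot: [-2.152, 2.286, -0.002]
force: [2.6, 2.1, -0.3]
finger_gap: 12.6
gripper_force: 61.1
```

play_rows(targets=[0,2,0,0,0,0,0.5,0,1.2,0,0,0,0,0.5,0,0.7,0,0,0,0,0.5,0,0.2,0,0,0,0,0.5,0,0,0,0,0,0,0.5])

```text
time: 30.65
eef_pos: [526.0, 74.6, 91.7]
tcp_rot: [-2.153, 2.287, -0.001]
force: [-1.5, 2.0, 10.9]
finger_gap: 12.7
gripper_force: 62.7
```

play_rows(targets=[0,0.1,0,0,0,0,0.5,0,0,0,0,0,0,5,0,0,0,0,0,0,5,0,0,-4.5,0,0,0,5,0,0,-2.4,0,0,0,5])

```text
time: 31.28
eef_pos: [524.7, 74.4, 161.1]
tcp_rot: [-2.153, 2.288, -0.0]
force: [0.3, 0.1, -0.8]
finger_gap: 50.0
gripper_force: 0.0
```

play_rows(targets=[4.6,0,0,0,0,0,5,4.6,0,0,0,0,0,5,4.4,0,0,0,0,0,5,0,0,4,0,0,0,5,0,0,0,0,0,0,5])

```text
time: 31.9
eef_pos: [513.6, -62.3, 117.3]
tcp_rot: [2.147, -2.286, -0.006]
force: [0.1, -0.1, 1.4]
finger_gap: 50.2
gripper_force: 0.0
```

Run:
```python
from h import *
print(S()["eef_pos"]); go(516.5,-61.2,56.7)
```

```text
[513.59785056 -62.29875734 117.2668099 ]
shift cm [-0.14 -0.32  6.05] closing yaw 176.4
```

play_rows(targets=[0,-0.2,3,0,0,0,5,0,0,3,0,0,0,5,0,0,0,0,0,0,0.5,0,0,0,0,0,0,0.5,0,0,0,0,0,0,0.5])

```text
time: 32.52
eef_pos: [518.9, -61.1, 61.3]
tcp_rot: [-2.152, 2.286, -0.002]
force: [-0.3, 1.8, 2.0]
finger_gap: 13.1
gripper_force: 60.4
```

play_rows(targets=[0,-1,0,0,0,0,0.5,0,-2,0,0,0,0,0.5,0,-2,0,0,0,0,0.5,0,-2,0,0,0,0,0.5,0,-2,0,0,0,0,0.5])

```text
time: 33.15
eef_pos: [609.6, -66.5, 61.3]
tcp_rot: [-2.152, 2.286, -0.002]
force: [-2.0, 4.4, 6.5]
finger_gap: 13.0
gripper_force: 61.0
```

play_rows(targets=[0,-1.5,0,0,0,0,0.5,0,-1.3,0,0,0,0,0.5,0,-1,0,0,0,0,0.5,0,-0.4,0,0,0,0,0.5,0,0,0,0,0,0,0.5])

```text
time: 33.78
eef_pos: [651.4, -69.0, 61.3]
tcp_rot: [-2.152, 2.286, -0.002]
force: [-1.0, 3.7, 3.9]
finger_gap: 13.3
gripper_force: 60.7
```

play_rows(targets=[0,0,0,0,0,0,5,0,0,0,0,0,0,5,0,0,-4,0,0,0,5,0,0,-4,0,0,0,5,0,0,-3,0,0,0,5])

```text
time: 34.4
eef_pos: [650.3, -69.7, 171.8]
tcp_rot: [-2.152, 2.287, -0.002]
force: [0.2, -0.6, 0.2]
finger_gap: 49.9
gripper_force: 0.0
```

play_rows(targets=[-2.55,4.36,0,0,0,0,5,-2.55,4.36,0,0,0,0,5,-2.55,4.36,0,0,0,0,5,-2.55,4.36,0,0,0,0,5,-2.55,4.36,0,0,0,0,5])

```text
time: 35.02
eef_pos: [438.9, 71.5, 170.0]
tcp_rot: [-2.152, 2.288, -0.0]
force: [-0.2, 1.1, 0.7]
finger_gap: 50.2
gripper_force: 0.0
```

play_rows(targets=[0,0,0,0,0,-10,5,0,0,0,0,0,-10,5,0,0,0,0,0,-10,5,0,0,0,0,0,-10,5,0,0,0,0,0,-10,5])

```text
time: 35.65
eef_pos: [440.1, 70.9, 170.0]
tcp_rot: [-2.921, 1.155, -0.0]
force: [-0.5, 0.1, -0.3]
finger_gap: 49.8
gripper_force: 0.0
```

play_rows(targets=[0,0,0,0,0,-10,5,0,0,0,0,0,-10,5,0,0,0,0,0,-10,5,0,0,0,0,0,-10,5,0,0,0,0,0,0,5])

```text
time: 36.28
eef_pos: [440.1, 70.9, 169.9]
tcp_rot: [-3.14, 0.098, -0.0]
force: [-0.4, 0.2, -0.3]
finger_gap: 50.4
gripper_force: 0.0
```

Run:
```python
from h import *
print(S()["eef_pos"]); go(441.5,71.6,61)
f=grab_frame("wrist");save(f,"w10.png",None,1.4)
for q,z in[("tray_knob",92),("inner_door_handle",85),("outer_door_handle",115)]:
    for d in spot_in(f,q)[:2]: print(q,np.round(d["xy"]),round(d["score"],2),at_z(f,d["xy"],z,True).round(0)[:2])
```

```text
[440.1019008   70.93560259 169.92977081]
shift cm [ 0.13 -0.07 10.89] closing yaw -93.6
tray_knob [281. 203.] 0.97 [456.  72.]
tray_knob [276.  78.] 0.36 [542.  70.]
inner_door_handle [275.  81.] 0.26 [542.  71.]
outer_door_handle [275.  82.] 0.96 [537.  70.]
```

play_rows(targets=[0.1,0,5,0,0,0,5,0,0,5,0,0,0,5,0,0,0.9,0,0,0,1.8,0,0,0,0,0,0,1.8,0,0,0,0,0,0,1.8])

```text
time: 37.1
eef_pos: [440.3, 70.6, 59.6]
tcp_rot: [3.139, -0.098, -0.003]
force: [12.1, -0.3, -41.5]
finger_gap: 25.3
gripper_force: 63.1
```

play_rows(targets=[0,0.5,0,0,0,0,1.8,0,1,0,0,0,0,1.8,0,1,0,0,0,0,1.8,0,1.2,0,0,0,0,1.8,0,1.2,0,0,0,0,1.8])

```text
time: 37.72
eef_pos: [437.5, 22.1, 59.6]
tcp_rot: [-3.139, 0.098, 0.002]
force: [11.2, 2.2, -43.9]
finger_gap: 25.2
gripper_force: 62.8
```

play_rows(targets=[-0.05,1.2,0.1,0,0,0,1.8,0,1.4,0,0,0,0,1.8,0,1.4,0,0,0,0,1.8,0,1.4,0,0,0,0,1.8,0,1.4,0,0,0,0,1.8])

```text
time: 38.35
eef_pos: [433.4, -45.6, 59.5]
tcp_rot: [-3.139, 0.098, 0.0]
force: [8.8, 3.0, -32.9]
finger_gap: 25.3
gripper_force: 64.4
```

play_rows(targets=[0,1.4,0.2,0,0,0,1.8,0,1.4,0,0,0,0,1.8,0,1.4,0,0,0,0,1.8,0,1.4,0,0,0,0,1.8,0,1.2,0,0,0,0,1.8])

```text
time: 38.98
eef_pos: [429.4, -114.3, 59.3]
tcp_rot: [3.14, -0.096, 0.001]
force: [-3.2, 3.2, 6.1]
finger_gap: 25.4
gripper_force: 69.5
```

play_rows(targets=[0,0.6,0,0,0,0,1.8,0,0.4,0,0,0,0,1.8,0,0.2,0,0,0,0,1.8,0,0,0,0,0,0,1.8,0,0,0,0,0,0,1.8])

```text
time: 39.6
eef_pos: [428.8, -124.2, 59.3]
tcp_rot: [-3.138, 0.096, -0.001]
force: [-6.2, 19.8, 10.5]
finger_gap: 25.2
gripper_force: 70.0
```

play_rows(targets=[0,-0.2,0,0,0,0,1.8,0,0,0,0,0,0,4,0,0,0,0,0,0,5,0,0,-5,0,0,0,5,0,0,-5,0,0,10,5])

```text
time: 40.22
eef_pos: [428.7, -123.9, 159.1]
tcp_rot: [3.119, -0.374, -0.001]
force: [1.7, -0.0, 0.2]
finger_gap: 50.3
gripper_force: 0.0
```

play_rows(targets=[0,0,-2,0,0,10,6,0,0,0,0,0,10,6,0,0,0,0,0,10,6,0,0,0,0,0,10,6,0,0,0,0,0,10,6])

```text
time: 40.85
eef_pos: [429.1, -123.8, 178.2]
tcp_rot: [-2.666, 1.661, -0.001]
force: [-0.1, -0.7, 0.2]
finger_gap: 60.4
gripper_force: 0.0
```

play_rows(targets=[0,0,0,0,0,10,6,0,0,0,0,0,10,6,0,0,0,0,0,10,6,0,0,0,0,0,0,6,0,0,0,0,0,0,6])

```text
time: 41.48
eef_pos: [428.9, -123.7, 177.9]
tcp_rot: [-2.157, 2.284, -0.0]
force: [0.1, 0.3, 0.3]
finger_gap: 60.2
gripper_force: 0.0
```

Run:
```python
from h import *
print(S()["eef_pos"]); go(545,-60,180)
f=grab_frame("wrist");save(f,"w11.png",None,1.4)
topc(f,zt=63)
for q,z in[("tray_knob",92),("inner_door_handle",85),("outer_door_handle",115),("jaw_knob",100),("stop_face",50)]:
    for d in spot_in(f,q)[:2]: print(q,np.round(d["xy"]),round(d["score"],2),at_z(f,d["xy"],z,True).round(0)[:2])
```

```text
[ 428.86362334 -123.71745564  177.94434436]
shift cm [ -7.03 -11.23  -0.2 ] closing yaw 176.7
roll_1_mid [158.  20.] 0.65 top centre [ 571.4 -297.3] res 22.4 rgb [104. 102. 100.]
roll_1_mid [169. 263.] 0.56 top centre [545.6 -71.9] res 1.1 rgb [120. 117. 111.]
roll_1_mid [295.   1.] 0.35 top centre [ 408.  -269.5] res 0.8 rgb [39. 40. 38.]
tray_knob [206. 191.] 0.59 [ 485. -149.]
inner_door_handle [ 75. 283.] 0.95 [637. -67.]
outer_door_handle [164. 380.] 0.78 [550.  20.]
jaw_knob [154. 146.] 0.58 [ 519. -186.]
jaw_knob [297.   3.] 0.47 [ 412. -278.]
stop_face [159.  16.] 0.62 [ 528. -300.]
```

play_rows(targets=[-2.4,-3.8,-2,0,0,0,7,-2.4,-3.8,-2,0,0,0,7,-2.2,-3.6,-1,0,0,0,7,0,0,0,0,0,0,7,0,0,0,0,0,0,7])

```text
time: 42.45
eef_pos: [544.3, -60.5, 227.2]
tcp_rot: [2.153, -2.287, -0.001]
force: [0.0, -0.8, -0.2]
finger_gap: 70.1
gripper_force: 0.0
```

Run:
```python
from h import *
print(S()["eef_pos"])
f=grab_frame("wrist");save(f,"w12.png",None,1.4)
topc(f,zt=63)
```

```text
[544.2895661  -60.53443808 227.17324124]
roll_1_mid [282. 188.] 0.81 top centre [546.2 -70.4] res 0.3 rgb [138. 135. 127.]
```

View pics/w12.png

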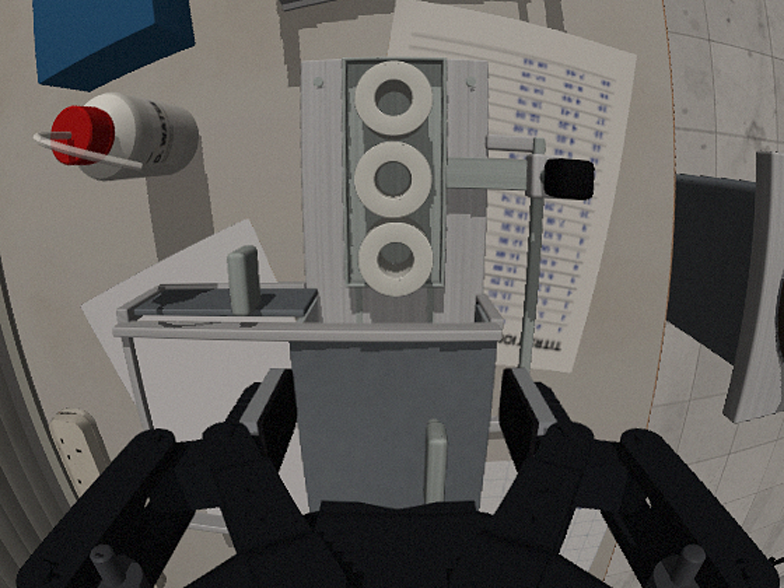

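Run:
```python
from h import *
f=grab_frame("wrist")
for c in[(394,97),(394,179),(395,259)]: print(at_z(f,(c[0]/1.4,c[1]/1.4),63,True).round(1))
```

```text
[ 539.4 -181.5   63. ]
[ 542.8 -125.8   63. ]
[545.5 -71.   63. ]
```

play_rows(targets=[4.4,0.3,0,0,0,0,7,4.4,0.3,0,0,0,0,7,4.4,0.3,0,0,0,0,7,4.3,0,0,0,0,0,7,0,0,0,0,0,0,7])

```text
time: 43.22
eef_pos: [523.9, -237.3, 227.7]
tcp_rot: [2.148, -2.292, -0.0]
force: [-0.2, -0.4, -0.1]
finger_gap: 69.8
gripper_force: 0.0
```

Run:
```python
from h import *
print(S()["eef_pos"])
f=grab_frame("wrist");save(f,"w13.png",None,1.4)
for q,z in[("jaw_face",30),("jaw_knob",100),("stop_face",50),("rack",15)]:
    for d in spot_in(f,q)[:2]: print(q,np.round(d["xy"]),round(d["score"],2),at_z(f,d["xy"],z,True).round(0)[:2])
```

```text
[ 523.91965793 -237.26583572  227.70252073]
jaw_face [368.  92.] 0.88 [ 430. -336.]
jaw_knob [211. 343.] 0.21 [612. -91.]
stop_face [300. 102.] 0.79 [ 503. -326.]
stop_face [295. 264.] 0.27 [ 518. -157.]
rack [301. 102.] 0.8 [ 500. -328.]
```

View pics/w13.png

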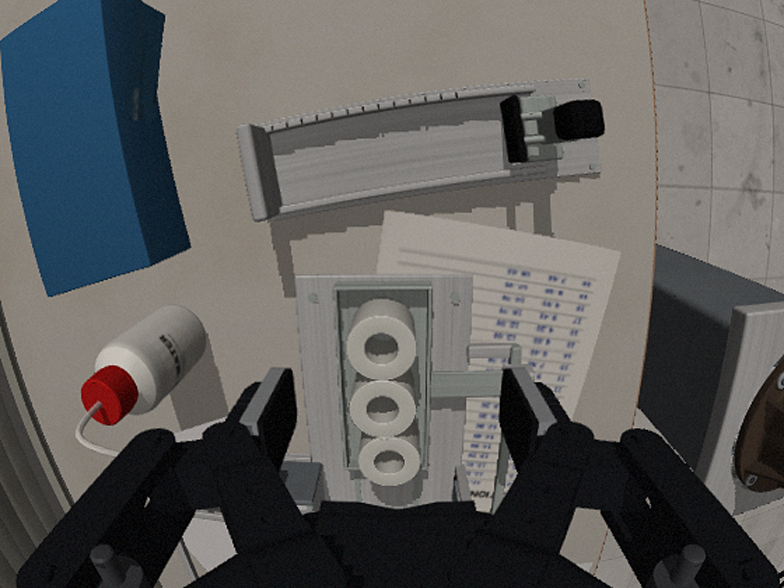

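```bash
python3 - <<'E'
from h import *
f=grab_frame("wrist")
Q={}
def P(n,c,z): Q[n]=at_z(f,(c[0]/1.4,c[1]/1.4),z,True)[:2]; print(n,Q[n].round(1))
P("stop far",(262,126),56);P("stop near",(276,208),56)
P("stop back far",(238,127),56);P("stop back near",(255,219),56)
P("wall far a",(285,127),18);P("wall far b",(500,93),18)
P("wall near a",(285,213),18);P("wall near b",(590,170),18);P("wall near c",(480,181),18)
P("pad far",(502,98),47);P("pad near",(513,162),47)
P("jknob",(581,120),106)
P("plate far r",(588,81),2);P("plate near r",(600,174),2)
go(540,-180,170)
E
python3 - <<'E'
import cv2,numpy as np
im=cv2.imread('pics/w13.png'); c=im[60:240,220:620]; cv2.imwrite('pics/w13c.png',cv2.resize(c,None,fx=2,fy=2,interpolation=cv2.INTER_CUBIC))
E
```

```text
stop far [ 613.8 -344.6]
stop near [ 608.6 -285.2]
stop back far [ 631.7 -346.4]
stop back near [ 625.2 -278.9]
wall far a [ 606.3 -345.9]
wall far b [ 438.8 -362.6]
wall near a [ 612.1 -277.9]
wall near b [ 365.1 -301.5]
wall near c [ 458.1 -293.2]
pad far [ 444.3 -354.4]
pad near [ 438.5 -307.6]
jknob [ 409.1 -333.6]
plate far r [ 356.4 -378.6]
plate near r [ 348.4 -298. ]
shift cm [-5.47 -1.16  5.8 ] closing yaw 176.6
```

View pics/w13c.png

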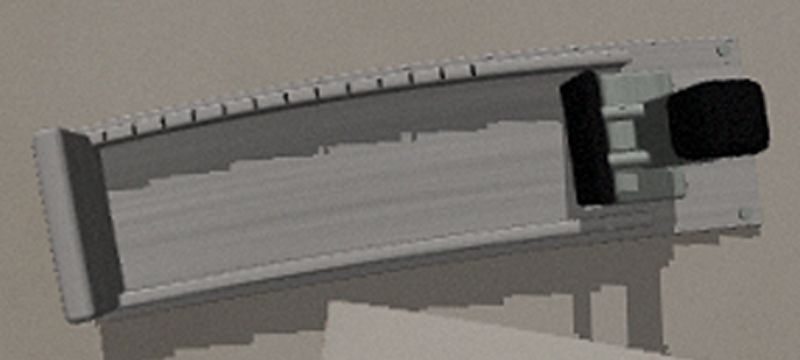

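Run:
```python
from h import *
f=grab_frame("wrist")
Q={}
def P(n,c,z): Q[n]=at_z(f,((c[0]/2+220)/1.4,(c[1]/2+60)/1.4),z,True)[:2]; print(n,Q[n].round(1))
P("stopF far",(62,130),56);P("stopF near",(93,315),56);P("stopbase far",(101,148),6);P("stopbase near",(124,290),10)
for x,a,b in[(120,126,141),(260,99,114),(400,77,92),(540,62,76)]: P("farwall out %d"%x,(x,a),18);P("farwall in",(x,b),18)
for x,a,b in[(140,291,301),(300,260,270),(440,239,249),(560,222,232)]: P("nearwall in %d"%x,(x,a),18);P("near out",(x,b),18)
P("pad far",(563,78),47);P("pad near",(583,203),47)
```

```text
stopF far [ 622.  -346.3]
stopF near [ 616.5 -279. ]
stopbase far [ 621.9 -342.8]
stopbase near [ 616.2 -283.8]
farwall out 120 [ 610.3 -349.4]
farwall in [ 610.7 -343.5]
farwall out 260 [ 554.9 -354.2]
farwall in [ 555.3 -348.3]
farwall out 400 [ 501.2 -359.3]
farwall in [ 501.6 -353.4]
farwall out 540 [ 446.8 -364.1]
farwall in [ 447.1 -358.5]
nearwall in 140 [ 607.6 -283.3]
near out [ 608.  -279.4]
nearwall in 300 [ 543.7 -290.3]
near out [ 543.9 -286.4]
nearwall in 440 [ 489.4 -295.4]
near out [ 489.6 -291.5]
nearwall in 560 [ 442.  -300.6]
near out [ 442.1 -296.7]
pad far [ 444.9 -353.5]
pad near [ 439.8 -307.9]
```

play_rows(targets=[-2.7,-0.55,0,0,0,0,7,-2.6,-0.55,0,0,0,0,7,0,0,5,0,0,0,7,0,0,5,0,0,0,7,0,0,5,0,0,0,7])

```text
time: 44.2
eef_pos: [539.7, -181.6, 76.9]
tcp_rot: [-2.154, 2.286, -0.001]
force: [-0.1, -0.0, 0.0]
finger_gap: 70.0
gripper_force: 0.0
```

play_rows(targets=[0,0,3,0,0,0,7,0,0,1.6,0,0,0,7,0,0,0,0,0,0,4,0,0,0,0,0,0,4,0,0,0,0,0,0,4])

```text
time: 44.82
eef_pos: [540.2, -182.4, 33.0]
tcp_rot: [-2.152, 2.287, -0.002]
force: [-0.1, -0.7, -0.7]
finger_gap: 50.5
gripper_force: 62.3
```

play_rows(targets=[0,0,-5,0,0,0,4,0,0,-5,0,0,0,4,4.4,-2,0,0,0,0,4,4.4,-2,0,0,0,0,4,4.2,-1.9,0,0,0,0,4])

```text
time: 45.45
eef_pos: [591.1, -317.2, 133.2]
tcp_rot: [-2.152, 2.287, -0.003]
force: [2.3, 1.3, -1.3]
finger_gap: 50.1
gripper_force: 63.3
```

play_rows(targets=[0,0,0,0,0,10.1,4,0,0,0,0,0,10.1,4,0,0,0,0,0,10.1,4,0,0,0,0,0,10.1,4,0,0,0,0,0,10.1,4])

```text
time: 46.08
eef_pos: [590.4, -315.9, 132.7]
tcp_rot: [-0.962, 2.99, -0.001]
force: [0.5, -1.2, -0.1]
finger_gap: 50.2
gripper_force: 63.2
```

play_rows(targets=[0,0,0,0,0,10.1,4,0,0,0,0,0,10.1,4,0,0,0,0,0,10.1,4,0,0,0,0,0,0,4,0,0,0,0,0,0,4])

```text
time: 46.7
eef_pos: [590.4, -315.8, 132.3]
tcp_rot: [-0.162, 3.137, -0.0]
force: [0.1, 0.3, -1.4]
finger_gap: 50.5
gripper_force: 63.2
```

Run:
```python
from h import *
s=S();print(s["eef_pos"],s["finger_gap"],s["force"]); go(591.3,-315.6,24)
```

```text
[ 590.37996057 -315.84663863  132.26368123] 50.52654549106364 [ 0.10606629  0.30793574 -1.35254424]
shift cm [-0.09  0.02 10.83] closing yaw 95.9
```

play_rows(targets=[0,0,4,0,0,0,4,0,0,3.5,0,0,0,4,0,0,2,0,0,0,4,0,0,0.8,0,0,0,4,0,0,0.3,0,0,0,4])

```text
time: 47.32
eef_pos: [588.8, -316.0, 25.6]
tcp_rot: [0.158, -3.135, -0.001]
force: [-7.0, -1.0, 2.1]
finger_gap: 50.4
gripper_force: 68.0
```

play_rows(targets=[0,0,0,0,0,0,4,0,0,0.2,0,0,0,4,0,0,0,0,0,0,4,0,0,0,0,0,0,4,0,0,0,0,0,0,4])

```text
time: 47.95
eef_pos: [588.9, -315.9, 24.2]
tcp_rot: [0.157, -3.135, -0.001]
force: [-5.9, -1.4, -0.8]
finger_gap: 50.0
gripper_force: 67.8
```

play_rows(targets=[0,0,0,0,0,0,7,0,0,0,0,0,0,7,0,0,-4,0,0,0,7,0,0,-4,0,0,0,7,0,0,-4,0,0,-10.1,7])

```text
time: 48.58
eef_pos: [591.0, -315.7, 145.7]
tcp_rot: [-0.438, 3.109, -0.001]
force: [0.4, 0.3, -0.1]
finger_gap: 70.1
gripper_force: 0.0
```

play_rows(targets=[0,0,0,0,0,-10.1,7,0,0,0,0,0,-10.1,7,0,0,0,0,0,-10.1,7,0,0,0,0,0,-10.1,7,0,0,0,0,0,-10.1,7])

```text
time: 49.2
eef_pos: [591.1, -315.7, 144.6]
tcp_rot: [-1.726, 2.623, -0.002]
force: [-0.1, 0.1, 0.9]
finger_gap: 70.2
gripper_force: 0.0
```

play_rows(targets=[0,0,0,0,0,-10.1,7,0,0,0,0,0,-10.1,7,-4.7,1.5,0,0,0,0,7,-4.7,1.5,0,0,0,0,7,0,0,0,0,0,0,7])

```text
time: 49.82
eef_pos: [566.3, -217.5, 145.0]
tcp_rot: [-2.156, 2.283, -0.002]
force: [-0.3, -1.2, -0.3]
finger_gap: 69.8
gripper_force: 0.0
```

Run:
```python
from h import *
s=S();print(s["eef_pos"],s["finger_gap"],s["force"]); go(542.8,-125.8,31.5)
f=grab_frame("wrist"); save(f,"w14.png")
topc(f,zt=63); topc(f,zt=54)
```

```text
[ 566.31918248 -217.51090033  145.0032423 ] 69.76585643061173 [-0.29625939 -1.19023126 -0.2791515 ]
shift cm [-9.02  2.9  11.35] closing yaw 176.7
roll_1_mid [320. 351.] 0.91 top centre [ 541.1 -106. ] res 5.2 rgb [122. 119. 112.]
roll_1_mid [320. 351.] 0.91 top centre [540.  -97.3] res 5.5 rgb [122. 119. 112.]
```

play_rows(targets=[-4.5,1.5,0,0,0,0,7,-4.5,1.4,0,0,0,0,7,0,0,0,0,0,0,7,0,0,0,0,0,0,7,0,0,0,0,0,0,7])

```text
time: 50.6
eef_pos: [543.0, -129.6, 143.7]
tcp_rot: [2.151, -2.289, 0.0]
force: [0.3, 0.8, -0.3]
finger_gap: 70.2
gripper_force: 0.0
```

Run:
```python
from h import *
s=S();print(s["eef_pos"]); go(542.8,-125.8,32)
f=grab_frame("wrist"); topc(f,zt=63)
f=grab_frame("top"); topc(f,zt=63,fish=False); topc(f,zt=54,fish=False)
```

```text
[ 542.97300837 -129.58242864  143.68267406]
shift cm [-0.38  0.04 11.17] closing yaw 176.4
roll_1_mid [291. 282.] 0.77 top centre [542.2 -78.9] res 0.4 rgb [128. 126. 118.]
roll_1_mid [127. 250.] 0.93 top centre [429.1 412.6] res 1.4 rgb [182. 113. 130.]
roll_1_mid [316. 209.] 0.76 top centre [524.3 -78. ] res 5.3 rgb [163. 163. 155.]
roll_1_mid [356. 128.] 0.2 top centre [ 755.9 -185.5] res 2.0 rgb [144. 104. 100.]
roll_1_mid [127. 250.] 0.93 top centre [429.4 416. ] res 1.3 rgb [182. 113. 130.]
roll_1_mid [316. 209.] 0.76 top centre [525.6 -78.8] res 5.4 rgb [163. 163. 155.]
roll_1_mid [356. 128.] 0.2 top centre [ 759.  -187.2] res 2.1 rgb [144. 104. 100.]
```

Run:
```python
from h import *
f=grab_frame("wrist")
for n,p in dict(A=(542.8,-125.8,63),Afar=(544.4,-99.8,63),B=(545.5,-71,63),C=(588,-316,54)).items(): print(n,projw(f,p))
ds=regions_of(f,"roll_1_mid")
for d in ds:
    ys,xs=np.nonzero(d["region"]); print(np.round(d["xy"]),d["score"],xs.min(),xs.max(),ys.min(),ys.max())
g=f["img"].mean(2)
c=int(projw(f,(542.8,-125.8,63))[0]); print(c,[(r,int(g[r,c-2:c+3].mean())) for r in range(150,320,6)])
u,v=map(int,projw(f,(588,-316,54))); print(g[max(v-30,0):v+31:6,u-30:u+31:6].astype(int))
```

```text
A [284.8, 226.2]
Afar [284.8, 258.9]
B [285.6, 291.8]
C [207.4, -21.2]
284 [(150, 116), (156, 115), (162, 115), (168, 115), (174, 115), (180, 131), (186, 149), (192, 148), (198, 142), (204, 119), (210, 75), (216, 76), (222, 62), (228, 65), (234, 134), (240, 149), (246, 143), (252, 137), (258, 150), (264, 142), (270, 101), (276, 63), (282, 63), (288, 128), (294, 128), (300, 147), (306, 139), (312, 83), (318, 84)]
[[139 141 144 147 142 145 140 142  82  52  52]
 [ 51 113 140 141 138 139 140  47  52  55  52]]
```

play_rows(targets=[-3.4,0,-4.2,0,0,0,7,-3.4,0,-4.1,0,0,0,7,0,0,0,0,0,0,7,0,0,0,0,0,0,7,0,0,0,0,0,0,7])

```text
time: 51.58
eef_pos: [546.1, -61.2, 225.7]
tcp_rot: [2.151, -2.288, -0.002]
force: [-0.5, 0.5, -0.1]
finger_gap: 70.5
gripper_force: 0.0
```

Run:
```python
from h import *
s=S();print(s["eef_pos"])
f=grab_frame("wrist"); topc(f,zt=63)
def comps(f):
    g=f["img"].astype(int); m=((g.min(2)>118)).astype(np.uint8)
    n,l,st,ce=cv2.connectedComponentsWithStats(m)
    for i in range(1,n):
        if st[i,4]>500: print(st[i],ce[i].round(),at_z(f,ce[i],63,True).round(0)[:2])
comps(f)
old=cv2.imread("pics/w12.png"); old=cv2.resize(old,(560,420)).mean(2); g=f["img"].mean(2)
for c in(281,): print([(r,int(old[r,c-2:c+3].mean()),int(g[r,c-2:c+3].mean())) for r in range(40,220,4)])
for d in spot_in(f,"tray_knob")[:1]: print(d["xy"])
```

```text
[546.06918696 -61.1798812  225.73745624]
roll_1_mid [289. 185.] 0.82 top centre [542.1 -78.2] res 0.3 rgb [140. 137. 130.]
[    0     0   381   353 50037] [147. 164.] [ 681. -104.]
[  246     0   237   315 29788] [401. 106.] [ 428. -144.]
[ 475    0   80  100 6138] [516.  48.] [ 278. -220.]
[ 253   61   64  144 5600] [286. 127.] [ 540. -127.]
[ 483   93   58   37 1672] [512. 111.] [ 289. -146.]
[ 464  101   96  292 9434] [524. 288.] [230.  82.]
[ 99 227 114   6 503] [155. 229.] [684. -35.]
[199 289  23  78 773] [211. 337.] [644. 104.]
[344 319  26  48 673] [355. 343.] [472. 125.]
[ 399  363   37   46 1022] [417. 384.] [374. 221.]
[(40, 146, 146), (44, 160, 39), (48, 153, 85), (52, 148, 81), (56, 113, 83), (60, 55, 80), (64, 54, 122), (68, 82, 125), (72, 84, 121), (76, 83, 122), (80, 82, 122), (84, 158, 121), (88, 151, 123), (92, 147, 123), (96, 103, 118), (100, 82, 156), (104, 155, 149), (108, 151, 145), (112, 146, 65), (116, 70, 79), (120, 80, 80), (124, 81, 80), (128, 79, 80), (132, 77, 79), (136, 78, 93), (140, 98, 154), (144, 155, 151), (148, 149, 146), (152, 144, 144), (156, 65, 153), (160, 164, 149), (164, 152, 143), (168, 147, 76), (172, 142, 79), (176, 79, 79), (180, 78, 68), (184, 78, 65), (188, 72, 134), (192, 65, 155), (196, 140, 151), (200, 157, 145), (204, 150, 75), (208, 144, 92), (212, 87, 92), (216, 90, 91)]
[294.1, 119.3]
```

Run:
```python
from h import *
from scipy.optimize import least_squares
f=grab_frame("wrist"); cv2.imwrite("pics/w15.png",f["img"][:,:,::-1])
d=regions_of(f,"roll_1_mid")[0]; ys,xs=np.nonzero(d["region"]); print(xs.min(),xs.max(),ys.min(),ys.max())
# dark core holes -> centres
g=cv2.GaussianBlur(f["img"].mean(2).astype(np.float32),(3,3),0)
m=np.zeros(g.shape,np.uint8); m[95:210,245:325]=(g[95:210,245:325]<110)
n,l,st,ce=cv2.connectedComponentsWithStats(m)
for i in range(1,n):
    if 80<st[i,4]<2000: print(st[i],ce[i].round(1),at_z(f,ce[i],60,True).round(1)[:2])
# bright rim row scan per row: left/right edges
for r in range(100,204,6):
    w=np.where(g[r,240:330]>135)[0]; print(r,(w.min()+240,w.max()+240) if len(w) else None,end=' ')
```

```text
261 314 149 204
[ 248   95   77  115 1644] [286.6 168.8] [542.7 -86.7]
[270 111  27  26 560] [282.9 123.3] [ 543.5 -130.4]
[292 139  20  23 172] [303.8 149.9] [ 525.2 -103.9]
[261 142  18  23 179] [266.6 152.4] [ 560.6 -103.7]
[275 165  26  23 475] [287.5 176.2] [542.2 -79.4]
100 (np.int64(240), np.int64(326)) 106 (np.int64(240), np.int64(324)) 112 (np.int64(240), np.int64(324)) 118 (np.int64(240), np.int64(309)) 124 (np.int64(240), np.int64(309)) 130 (np.int64(240), np.int64(309)) 136 (np.int64(240), np.int64(307)) 142 (np.int64(240), np.int64(302)) 148 (np.int64(240), np.int64(293)) 154 (np.int64(240), np.int64(300)) 160 (np.int64(240), np.int64(322)) 166 (np.int64(241), np.int64(311)) 172 (np.int64(262), np.int64(322)) 178 (np.int64(240), np.int64(323)) 184 (np.int64(243), np.int64(323)) 190 (np.int64(241), np.int64(322)) 196 (np.int64(240), np.int64(321)) 202 (np.int64(243), np.int64(322))
```

play_rows(targets=[3.5,-0.1,2,0,0,0,7,3.4,0,4,0,0,0,7,0,0,5,0,0,0,7,0,0,4,0,0,0,7,0,0,0,0,0,0,7])

```text
time: 52.45
eef_pos: [541.1, -130.1, 74.0]
tcp_rot: [2.148, -2.285, -0.007]
force: [-0.1, 0.3, 0.9]
finger_gap: 70.0
gripper_force: 0.0
```

Run:
```python
from h import *
s=S();print(s["eef_pos"]); go(543.5,-130.2,32.5)
```

```text
[ 541.14619553 -130.06581929   73.99352003]
shift cm [-0.   -0.26  4.15] closing yaw 176.5
```

play_rows(targets=[0,-0.1,3,0,0,0,7,0,0,1.2,0,0,0,7,0,0,0,0,0,0,4,0,0,0,0,0,0,4,0,0,0,0,0,0,4])

```text
time: 53.08
eef_pos: [545.3, -129.6, 36.0]
tcp_rot: [-2.152, 2.287, -0.002]
force: [-0.5, 0.8, 4.1]
finger_gap: 49.2
gripper_force: 62.6
```

play_rows(targets=[0,0,0,0,0,0,4,0,0,-4,0,0,0,4,0,0,-4,0,0,0,4,0,0,-3,0,0,0,4,0,0,0,0,0,0,4])

```text
time: 53.7
eef_pos: [546.1, -129.6, 147.6]
tcp_rot: [-2.15, 2.285, -0.005]
force: [0.0, -0.2, -1.6]
finger_gap: 49.2
gripper_force: 63.1
```

Run:
```python
from h import *
s=S();print(s["eef_pos"],s["finger_gap"]); go(534.9,-321,s["eef_pos"][2])
```

```text
[ 546.06948565 -129.6403      147.61569716] 49.177616342398835
shift cm [ 1.917e+01 -4.000e-02 -1.000e-02] closing yaw 176.5
```

play_rows(targets=[4.8,0,0,0,0,0,4,4.8,0,0,0,0,0,4,4.8,0,0,0,0,0,4,4.8,0,0,0,0,0,4,0,0,0,0,0,10.1,4])

```text
time: 54.32
eef_pos: [531.5, -324.0, 143.0]
tcp_rot: [1.935, -2.473, -0.003]
force: [0.0, 0.8, -1.2]
finger_gap: 49.2
gripper_force: 63.0
```

play_rows(targets=[0,0,0,0,0,10.1,4,0,0,0,0,0,10.1,4,0,0,0,0,0,10.1,4,0,0,0,0,0,10.1,4,0,0,0,0,0,10.1,4])

```text
time: 54.95
eef_pos: [532.2, -321.0, 143.4]
tcp_rot: [0.695, -3.062, -0.002]
force: [-0.1, -0.1, -0.8]
finger_gap: 48.9
gripper_force: 63.0
```

play_rows(targets=[0,0,0,0,0,10.1,4,0,0,0,0,0,10.1,4,0,0,0,0,0,0,4,0,0,0,0,0,0,4,0,0,0,0,0,0,4])

```text
time: 55.58
eef_pos: [532.7, -321.3, 144.5]
tcp_rot: [0.16, -3.137, -0.0]
force: [-0.1, -0.2, -2.0]
finger_gap: 49.5
gripper_force: 63.0
```

Run:
```python
from h import *
s=S();print(s["eef_pos"],s["finger_gap"]); go(534.4,-321,27)
f=grab_frame("wrist"); cv2.imwrite("pics/w16.png",f["img"][:,:,::-1])
topc(f,zt=54)
u=projw(f,(588,-316,54)); print(u)
```

```text
[ 532.74331078 -321.25988658  144.5083386 ] 49.467654413093086
shift cm [-1.700e-01  1.000e-02  1.175e+01] closing yaw 95.8
roll_1_mid [521. 248.] 0.77 top centre [545.6 -67.5] res 1.3 rgb [90. 89. 83.]
[283.2, 282.2]
```

play_rows(targets=[-0.1,0,4,0,0,0,4,0,0,4,0,0,0,4,0,0,2.4,0,0,0,4,0,0,0.9,0,0,0,4,0,0,0.3,0,0,0,4])

```text
time: 56.3
eef_pos: [534.1, -321.7, 28.9]
tcp_rot: [0.157, -3.138, 0.001]
force: [-0.6, -3.2, -0.0]
finger_gap: 49.4
gripper_force: 64.3
```

play_rows(targets=[0,0,0,0,0,0,4,0,0,0,0,0,0,4,0,0,0.1,0,0,0,4,0,0,0,0,0,0,4,0,0,0,0,0,0,4])

```text
time: 56.92
eef_pos: [534.5, -321.6, 28.6]
tcp_rot: [-0.157, 3.136, -0.001]
force: [0.3, -5.0, 1.0]
finger_gap: 49.3
gripper_force: 64.4
```

play_rows(targets=[0,-0.08,0,0,0,0,4,0,0,0.1,0,0,0,4,0,0,0.1,0,0,0,4,0,0,0,0,0,0,4,0,0,0,0,0,0,4])

```text
time: 57.55
eef_pos: [534.1, -321.7, 26.8]
tcp_rot: [-0.157, 3.137, -0.0]
force: [-2.5, 1.1, 9.2]
finger_gap: 49.5
gripper_force: 65.4
```

play_rows(targets=[0,0,0,0,0,0,7,0,0,0,0,0,0,7,0,0,-4,0,0,0,7,0,0,-4,0,0,0,7,0,0,-4,0,0,-10.1,7])

```text
time: 58.18
eef_pos: [533.6, -321.7, 146.5]
tcp_rot: [0.437, -3.11, -0.001]
force: [0.3, -0.8, -0.1]
finger_gap: 69.9
gripper_force: 0.0
```

play_rows(targets=[0,0,-2,0,0,-10.1,7,0,0,-2,0,0,-10.1,7,0,0,-2,0,0,-10.1,7,0,0,-2,0,0,-10.1,7,0,0,0,0,0,-10.1,7])

```text
time: 58.8
eef_pos: [534.7, -322.2, 227.4]
tcp_rot: [-1.725, 2.624, -0.003]
force: [-0.6, 0.8, -0.9]
finger_gap: 69.9
gripper_force: 0.0
```

play_rows(targets=[0,0,0,0,0,-10.1,7,0,0,0,0,0,-10.1,7,0,0,0,0,0,0,7,-4.5,0.2,0,0,0,0,7,-4.5,0.2,0,0,0,0,7])

```text
time: 59.42
eef_pos: [535.1, -231.2, 225.3]
tcp_rot: [2.145, -2.295, -0.001]
force: [1.3, 0.6, 0.9]
finger_gap: 70.3
gripper_force: 0.0
```

Run:
```python
from h import *
s=S();print(s["eef_pos"])
f=grab_frame("wrist"); cv2.imwrite("pics/w17.png",f["img"][:,:,::-1])
topc(f,zt=63); topc(f,zt=54)
print("rack rolls expected",projw(f,(588.5,-316,54)),projw(f,(534,-321.5,54)))
```

```text
[ 535.12093776 -231.19576493  225.25441649]
roll_1_mid [286. 318.] 0.97 top centre [541.5 -79.1] res 0.6 rgb [137. 134. 126.]
roll_1_mid [286. 318.] 0.97 top centre [542.  -71.7] res 0.5 rgb [137. 134. 126.]
rack rolls expected [223.1, 112.1] [279.2, 101.5]
```

play_rows(targets=[-4.5,0.2,0,0,0,0,7,-4.5,0,0,0,0,0,7,-4.5,0,0,0,0,0,7,0,0,0,0,0,0,7,0,0,0,0,0,0,7])

```text
time: 60.2
eef_pos: [541.7, -97.5, 225.7]
tcp_rot: [2.151, -2.289, -0.0]
force: [0.0, 0.5, 0.9]
finger_gap: 69.7
gripper_force: 0.0
```

Run:
```python
from h import *
s=S();print(s["eef_pos"])
f=grab_frame("wrist"); cv2.imwrite("pics/w18.png",f["img"][:,:,::-1])
for a in topc(f,zt=63): go(*a[0],33)
```

```text
[541.71060606 -97.45142609 225.67323928]
roll_1_mid [285. 214.] 0.86 top centre [542.1 -78. ] res 0.3 rgb [137. 134. 127.]
roll_1_mid [296.   9.] 0.55 top centre [ 438.6 -269.8] res 17.4 rgb [87. 86. 84.]
shift cm [-2.    0.07 19.27] closing yaw 176.4
shift cm [17.79  9.19 19.27] closing yaw 176.4
```

Run:
```python
import cv2,numpy as np
im=cv2.imread("pics/w17.png"); g=im.mean(2)
for (u,v) in((223,112),(279,101)):
    print(g[v-35:v+36:7,u-35:u+36:7].astype(int))
```

```text
[[134 136 139 136 136 151 144 141 107  42  61]
 [ 79  60  54 127  48  67  92  93  90  94 100]
 [113  56  95 157 155 151 156  87  91  86 155]
 [129  53 154 154 148 144 150 156 100 128 151]
 [137  46 153 149  53  85  87 149 155 101 150]
 [134 137 149  56  54  83  90 153 152  54 149]
 [135  70 151 146  61  88  83 153 153  70  99]
 [131 105 150 152 162 156 153 151  49  86  83]
 [129 123  46 143 146 152 148  54  87  73  86]
 [108 139  55  47  89  93  93  86  76  84  92]
 [113 135  51  80  83  77  84  89  86  90  90]]
[[135 136 135 135 129 138 163 142 138 133  61]
 [165 138  86 108  57  44  81  81  87  88  87]
 [ 78  90  90 165 153 154 157 161  86  84  83]
 [ 95  90 158 156 148 151 151 152 158  99 131]
 [ 85 128 156 153  53  92  55 155 153 133 135]
 [162 137 152 154  90  88  81 158 152 127 128]
 [153  66 151 151  88  89  86 155 155 125 126]
 [148  53 147 157 157 166 156 153 148 124 127]
 [143  83  80 145 148 154 150 144  89 136 125]
 [ 55  84 132  84  78  73  91  90  85  68  85]
 [ 92  86  75  75  79  83  77  87  92  85  90]]
```

play_rows(targets=[-2,0,4,0,0,0,7,0,0,5,0,0,0,7,0,0,5,0,0,0,7,0,0,3,0,0,0,7,0,0,2.2,0,0,0,7])

```text
time: 60.92
eef_pos: [542.2, -78.5, 32.0]
tcp_rot: [2.149, -2.289, -0.002]
force: [0.5, 0.4, 0.3]
finger_gap: 69.9
gripper_force: 0.0
```

play_rows(targets=[0,0,0,0,0,0,7,0,0,0,0,0,0,4,0,0,0,0,0,0,4,0,0,0,0,0,0,4,0,0,0,0,0,0,4])

```text
time: 61.55
eef_pos: [543.7, -77.2, 35.1]
tcp_rot: [-2.152, 2.287, -0.002]
force: [0.1, 0.0, 6.1]
finger_gap: 49.9
gripper_force: 63.2
```

play_rows(targets=[0,0,-4,0,0,0,4,0,0,-4,0,0,0,4,0,0,-3,0,0,0,4,4.2,0.8,0,0,0,0,4,4.2,0.8,0,0,0,0,4])

```text
time: 62.18
eef_pos: [521.7, -160.3, 144.6]
tcp_rot: [-2.153, 2.285, -0.001]
force: [0.8, 0.1, -1.0]
finger_gap: 50.1
gripper_force: 63.1
```

play_rows(targets=[4.2,0.8,0,0,0,0,4,4.2,0.8,0,0,0,0,4,4.2,0.8,0,0,0,0,4,4.3,0.85,0,0,0,0,4,0,0,0,0,0,10.1,4])

```text
time: 62.8
eef_pos: [477.9, -328.8, 143.6]
tcp_rot: [1.936, -2.474, -0.001]
force: [-0.1, 0.2, -0.9]
finger_gap: 50.1
gripper_force: 63.0
```

play_rows(targets=[0,0,0,0,0,10.1,4,0,0,0,0,0,10.1,4,0,0,0,0,0,10.1,4,0,0,0,0,0,10.1,4,0,0,0,0,0,10.1,4])

```text
time: 63.42
eef_pos: [478.9, -326.4, 143.8]
tcp_rot: [-0.695, 3.064, 0.001]
force: [0.2, 0.4, -0.8]
finger_gap: 49.8
gripper_force: 63.0
```

play_rows(targets=[0,0,0,0,0,10.1,4,0,0,0,0,0,10.1,4,0,0,0,0,0,0,4,0,0,0,0,0,0,4,0,0,0,0,0,0,4])

```text
time: 64.05
eef_pos: [479.0, -326.6, 143.8]
tcp_rot: [-0.16, 3.138, 0.0]
force: [0.3, 0.0, -1.5]
finger_gap: 49.7
gripper_force: 63.0
```

Run:
```python
from h import *
s=S();print(s["eef_pos"],s["finger_gap"]); go(479.8,-326.9,26)
```

```text
[ 479.02591195 -326.63891714  143.81559003] 49.70717292523433
shift cm [-0.07 -0.03 11.78] closing yaw 95.8
```

play_rows(targets=[0,-0.05,4,0,0,0,4,0,0,4,0,0,0,4,0,0,2.4,0,0,0,4,0,0,0.9,0,0,0,4,0,0,0.3,0,0,0,4])

```text
time: 64.68
eef_pos: [479.3, -327.3, 27.8]
tcp_rot: [0.158, -3.137, 0.0]
force: [0.3, 0.5, -1.0]
finger_gap: 49.8
gripper_force: 63.0
```

play_rows(targets=[0,0,0,0,0,0,4,0,0,0.1,0,0,0,4,0,0,0,0,0,0,4,0,0,0,0,0,0,4,0,0,0,0,0,0,4])

```text
time: 65.3
eef_pos: [479.2, -327.2, 26.9]
tcp_rot: [-0.157, 3.138, -0.0]
force: [0.3, -0.3, -0.5]
finger_gap: 49.9
gripper_force: 63.0
```

Free drop-in so far; go down until it touches, then release and lift.

play_rows(targets=[0,0,0.1,0,0,0,4,0,0,0,0,0,0,4,0,0,0.1,0,0,0,4,0,0,0,0,0,0,4,0,0,0,0,0,0,4])

```text
time: 65.92
eef_pos: [479.3, -327.2, 26.1]
tcp_rot: [-0.157, 3.137, -0.001]
force: [-3.5, 3.0, 13.2]
finger_gap: 49.7
gripper_force: 64.6
```

play_rows(targets=[0,0,0,0,0,0,7,0,0,0,0,0,0,7,0,0,-4,0,0,0,7,0,0,-4,0,0,0,7,0,0,-4,0,0,0,5])

```text
time: 66.55
eef_pos: [478.9, -327.1, 145.7]
tcp_rot: [0.156, -3.137, -0.0]
force: [-0.3, 0.4, 0.6]
finger_gap: 53.3
gripper_force: 0.0
```

play_rows(targets=[4,0,-2,0,0,0,4.5,4,0,0,0,0,0,4.5,0,0,0,0,0,0,4.5,0,0,0,0,0,0,4.5,0,0,0,0,0,0,4.5])

```text
time: 67.18
eef_pos: [400.2, -335.2, 164.5]
tcp_rot: [0.157, -3.137, -0.0]
force: [0.7, -1.0, -1.0]
finger_gap: 44.7
gripper_force: 0.0
```

Run:
```python
from h import *
s=S();print(s["eef_pos"],s["finger_gap"])
f=grab_frame("wrist"); cv2.imwrite("pics/w19.png",f["img"][:,:,::-1])
topc(f,zt=54)
for q,z in[("jaw_knob",95),("jaw_face",40)]:
    for d in regions_of(f,q)[:2]:
        ys,xs=np.nonzero(d["region"]); print(q,np.round(d["xy"]),round(d["score"],2),at_z(f,d["xy"],z,True).round(0)[:2],xs.min(),xs.max(),ys.min(),ys.max())
print(projw(f,(409,-333.6,106)),projw(f,(442.4,-330.7,47)))
go(408,-333.8,69)
```

```text
[ 400.19796889 -335.15902143  164.4986714 ] 44.688007618851216
roll_1_mid [286. 286.] 0.69 top centre [ 479.2 -326.7] res 0.3 rgb [120. 118. 111.]
jaw_knob [281. 214.] 0.59 [ 392. -338.] 252 308 187 247
jaw_face [297. 239.] 0.79 [ 430. -321.] 251 308 226 245
jaw_face [474. 283.] 0.21 [ 464. -125.] 384 526 233 356
[284.6, 244.1] [283.9, 254.3]
shift cm [-0.83  0.04  9.54] closing yaw 95.7
```

play_rows(targets=[-0.75,0,2,0,0,0,4.5,0,0,4,0,0,0,4.5,0,0,3.5,0,0,0,4.5,0,0,0,0,0,0,4.5,0,0,0,0,0,0,3.2])

```text
time: 68.0
eef_pos: [407.8, -334.8, 70.8]
tcp_rot: [-0.157, 3.137, -0.001]
force: [0.7, -0.3, 0.4]
finger_gap: 32.2
gripper_force: 0.0
```

play_rows(targets=[0,0,0,0,0,0,2.6,0,0,0,0,0,0,2,0,0,0,0,0,0,1.5,0,0,0,0,0,0,1.5,0,0,0,0,0,0,1.5])

```text
time: 68.62
eef_pos: [408.9, -337.4, 71.9]
tcp_rot: [-0.157, 3.133, -0.007]
force: [1.8, -19.3, -7.9]
finger_gap: 22.8
gripper_force: 60.1
```

play_rows(targets=[0,-0.2,0,0,0,0,1.5,0,0,0,0,0,0,1.5,-0.3,0,0,0,0,0,1.5,-0.3,0,0,0,0,0,1.5,-0.3,0,0,0,0,0,1.5])

```text
time: 69.25
eef_pos: [416.7, -336.8, 71.8]
tcp_rot: [-0.157, 3.136, -0.004]
force: [-3.7, -7.5, 7.4]
finger_gap: 22.9
gripper_force: 62.4
```

play_rows(targets=[-0.2,0,0,0,0,0,1.5,-0.2,0,0,0,0,0,1.5,-0.2,0,0,0,0,0,1.5,-0.1,0,0,0,0,0,1.5,0,0,0,0,0,0,1.5])

```text
time: 69.88
eef_pos: [423.7, -336.1, 71.8]
tcp_rot: [-0.157, 3.136, -0.004]
force: [-3.0, -8.1, 6.6]
finger_gap: 23.0
gripper_force: 62.4
```

play_rows(targets=[-0.1,0,0,0,0,0,1.5,-0.1,0,0,0,0,0,1.5,-0.1,0,0,0,0,0,1.5,-0.1,0,0,0,0,0,1.5,0,0,0,0,0,0,1.5])

```text
time: 70.5
eef_pos: [427.6, -335.7, 71.8]
tcp_rot: [-0.157, 3.136, -0.004]
force: [-2.5, -8.3, 6.1]
finger_gap: 22.8
gripper_force: 62.4
```

play_rows(targets=[-0.1,0,0,0,0,0,1.5,-0.1,0,0,0,0,0,1.5,-0.1,0,0,0,0,0,1.5,0,0,0,0,0,0,1.5,0,0,0,0,0,0,1.5])

```text
time: 71.12
eef_pos: [430.4, -335.4, 71.8]
tcp_rot: [-0.157, 3.136, -0.004]
force: [-3.6, -8.9, 6.3]
finger_gap: 23.2
gripper_force: 62.4
```

Run:
```python
from h import *
f=grab_frame("wrist"); cv2.imwrite("pics/w20.png",f["img"][:,:,::-1])
topc(f,zt=54); s=S(); print(s["eef_pos"],s["force"])
```

```text
roll_1_mid [286. 343.] 0.55 top centre [ 480.3 -327.7] res 1.1 rgb [123. 120. 113.]
[ 430.47037381 -335.44353548   71.79223366] [-3.01590971 -8.40864826  7.55987674]
```

play_rows(targets=[-0.1,0,0,0,0,0,1.5,0,0,0,0,0,0,1.5,-0.1,0,0,0,0,0,1.5,0,0,0,0,0,0,1.5,0,0,0,0,0,0,1.5])

```text
time: 71.85
eef_pos: [432.4, -335.2, 71.8]
tcp_rot: [-0.157, 3.136, -0.004]
force: [-3.2, -8.2, 7.1]
finger_gap: 23.4
gripper_force: 62.3
```

play_rows(targets=[-0.1,0,0,0,0,0,1.5,0,0,0,0,0,0,1.5,-0.1,0,0,0,0,0,1.5,0,0,0,0,0,0,1.5,0,0,0,0,0,0,1.5])

```text
time: 72.47
eef_pos: [434.2, -335.1, 71.8]
tcp_rot: [-0.157, 3.137, -0.004]
force: [-4.9, -9.2, 7.6]
finger_gap: 23.2
gripper_force: 62.4
```

Run:
```python
from h import *
f=grab_frame("wrist"); cv2.imwrite("pics/w21.png",f["img"][:,:,::-1])
topc(f,zt=54); s=S(); print(s["eef_pos"],s["force"])
```

```text
roll_1_mid [287. 344.] 0.59 top centre [ 483.5 -327.6] res 1.1 rgb [124. 122. 115.]
[ 434.19827478 -335.0503078    71.79856409] [-3.7134966  -8.85455205  7.54701192]
```

play_rows(targets=[-0.1,0,0,0,0,0,1.5,0,0,0,0,0,0,1.5,-0.1,0,0,0,0,0,1.5,0,0,0,0,0,0,1.5,0,0,0,0,0,0,1.5])

```text
time: 73.2
eef_pos: [436.2, -334.9, 71.8]
tcp_rot: [-0.157, 3.137, -0.004]
force: [-3.8, -8.2, 7.2]
finger_gap: 23.3
gripper_force: 62.4
```

play_rows(targets=[-0.1,0,0,0,0,0,1.5,0,0,0,0,0,0,1.5,-0.1,0,0,0,0,0,1.5,0,0,0,0,0,0,1.5,0,0,0,0,0,0,1.5])

```text
time: 73.82
eef_pos: [438.2, -334.7, 71.8]
tcp_rot: [-0.157, 3.136, -0.004]
force: [-4.2, -9.1, 6.9]
finger_gap: 22.8
gripper_force: 62.4
```

Run:
```python
from h import *
f=grab_frame("wrist"); cv2.imwrite("pics/w22.png",f["img"][:,:,::-1])
topc(f,zt=54); s=S(); print(s["eef_pos"],s["force"])
```

```text
roll_1_mid [283. 341.] 0.64 top centre [ 487.8 -328.9] res 0.6 rgb [125. 122. 115.]
[ 438.20176145 -334.68546572   71.78078558] [-3.1620715  -8.59116633  6.86900518]
```

play_rows(targets=[-0.1,0,0,0,0,0,1.5,0,0,0,0,0,0,1.5,-0.1,0,0,0,0,0,1.5,0,0,0,0,0,0,1.5,0,0,0,0,0,0,1.5])

```text
time: 74.55
eef_pos: [440.1, -334.5, 71.8]
tcp_rot: [-0.157, 3.137, -0.004]
force: [-3.9, -9.3, 7.0]
finger_gap: 23.3
gripper_force: 62.4
```

play_rows(targets=[-0.1,0,0,0,0,0,1.5,0,0,0,0,0,0,1.5,0,0,0,0,0,0,1.5,0,0,0,0,0,0,1.5,0,0,0,0,0,0,1.5])

```text
time: 75.18
eef_pos: [440.9, -334.4, 71.8]
tcp_rot: [-0.157, 3.137, -0.004]
force: [-4.9, -8.7, 8.3]
finger_gap: 23.1
gripper_force: 62.5
```

Run:
```python
from h import *
f=grab_frame("wrist"); cv2.imwrite("pics/w23.png",f["img"][:,:,::-1])
topc(f,zt=54); s=S(); print(s["eef_pos"],s["force"])
```

```text
roll_1_mid [285. 341.] 0.62 top centre [ 489.1 -328.7] res 0.9 rgb [124. 122. 115.]
roll_1_mid [525. 410.] 0.49 top centre [639.8 -44.4] res 6.5 rgb [58. 60. 62.]
[ 440.86903554 -334.37554065   71.76153305] [-4.9599008  -9.49625545  8.06336749]
```

play_rows(targets=[-0.1,0,0,0,0,0,1.5,0,0,0,0,0,0,1.5,-0.1,0,0,0,0,0,1.5,0,0,0,0,0,0,1.5,0,0,0,0,0,0,1.5])

```text
time: 75.9
eef_pos: [442.6, -334.2, 71.8]
tcp_rot: [-0.157, 3.138, -0.003]
force: [-5.9, -9.4, 7.8]
finger_gap: 23.0
gripper_force: 62.5
```

Run:
```python
from h import *
f=grab_frame("wrist"); cv2.imwrite("pics/w24.png",f["img"][:,:,::-1])
topc(f,zt=54); s=S(); print(s["eef_pos"],s["force"])
```

```text
roll_1_mid [285. 341.] 0.67 top centre [ 488.4 -328.4] res 1.0 rgb [126. 123. 116.]
[ 442.56476635 -334.24139386   71.7703451 ] [-6.97663261 -9.02172384  8.07835852]
```

play_rows(targets=[-0.1,0,0,0,0,0,1.5,0,0,0,0,0,0,1.5,-0.1,0,0,0,0,0,1.5,0,0,0,0,0,0,1.5,0,0,0,0,0,0,1.5])

```text
time: 76.62
eef_pos: [444.2, -334.1, 71.8]
tcp_rot: [0.157, -3.137, 0.003]
force: [-5.9, -8.5, 8.3]
finger_gap: 23.3
gripper_force: 62.6
```

Run:
```python
from h import *
f=grab_frame("wrist"); topc(f,zt=54); 
for i in range(3):
    grab_frame("wrist"); s=S(); print(s["eef_pos"],s["force"])
```

```text
roll_1_mid [283. 338.] 0.59 top centre [ 488.6 -328.8] res 1.0 rgb [128. 125. 118.]
[ 444.23257979 -334.06723519   71.78219641] [-6.91052304 -8.96730873  9.25184344]
[ 444.21897486 -334.08015951   71.76380663] [-7.3048522  -8.95320037  8.55610604]
[ 444.20008619 -334.07050059   71.76964064] [-6.72339505 -9.18277879  9.19735719]
```

play_rows(targets=[-0.1,-0.1,0,0,0,0,1.5,0,0,0,0,0,0,1.5,0,0,0,0,0,0,1.5,0,0,0,0,0,0,1.5,0,0,0,0,0,0,1.5])

```text
time: 77.5
eef_pos: [444.8, -334.1, 71.8]
tcp_rot: [0.157, -3.136, 0.001]
force: [-8.0, -3.6, 13.0]
finger_gap: 23.3
gripper_force: 63.1
```

play_rows(targets=[0,0,0,0,0,0,4.5,0,0,0,0,0,0,4.5,0,0,0,0,0,0,4.5,0,0,-4,0,0,0,4.5,0,0,-4,0,0,0,4.5])

```text
time: 78.12
eef_pos: [445.8, -333.2, 150.3]
tcp_rot: [0.157, -3.136, -0.001]
force: [2.1, -0.8, -0.5]
finger_gap: 45.2
gripper_force: 0.0
```

play_rows(targets=[0,0,-2,0,0,0,4.5,0,0,0,0,0,0,4.5,0,0,0,0,0,0,4.5,0,0,0,0,0,0,4.5,0,0,0,0,0,0,4.5])

```text
time: 78.75
eef_pos: [445.8, -333.4, 169.0]
tcp_rot: [0.156, -3.136, -0.001]
force: [0.3, 0.1, -0.2]
finger_gap: 45.1
gripper_force: 0.0
```

Run:
```python
from h import *
s=S(); print(s["eef_pos"],s["tcp_rot"]); f=grab_frame("wrist"); cv2.imwrite("pics/w25.png",f["img"][:,:,::-1]); topc(f,zt=54); 
for d in regions_of(f,"jaw_knob")[:2]:
    ys,xs=np.nonzero(d["region"]); print(np.round(d["xy"]),round(d["score"],2),xs.min(),xs.max(),ys.min(),ys.max())
go(428.8,-124,180)
```

```text
[ 445.76910388 -333.36664793  168.9955315 ] [ 1.56392846e-01 -3.13637688e+00 -8.68111755e-04]
roll_1_mid [284. 255.] 0.74 top centre [ 488.8 -328.3] res 0.4 rgb [133. 130. 123.]
[283. 201.] 0.62 254 311 175 233
shift cm [-0.38 21.01 -1.05] closing yaw 95.7
```

play_rows(targets=[0,0,0,0,0,9.2,5,0.75,5.2,0,0,0,0,5,0.75,5.2,0,0,0,0,5,0.75,5.2,0,0,0,0,5,0.75,5.2,0,0,0,0,5])

```text
time: 79.53
eef_pos: [428.5, -122.7, 169.9]
tcp_rot: [0.096, 3.14, 0.0]
force: [1.7, -0.5, 0.5]
finger_gap: 49.7
gripper_force: 0.0
```

play_rows(targets=[0,0,2,0,0,0,5,0,0,0,0,0,0,5,0,0,0,0,0,0,5,0,0,0,0,0,0,5,0,0,0,0,0,0,5])

```text
time: 80.15
eef_pos: [429.0, -124.6, 150.1]
tcp_rot: [0.097, 3.14, 0.0]
force: [0.4, 0.3, -0.7]
finger_gap: 49.9
gripper_force: 0.0
```

Run:
```python
from h import *
s=S(); print(s["eef_pos"]); f=grab_frame("wrist"); cv2.imwrite("pics/w26.png",f["img"][:,:,::-1])
for d in regions_of(f,"tray_knob")[:2]:
    ys,xs=np.nonzero(d["region"]); print(np.round(d["xy"]),round(d["score"],2),xs.min(),xs.max(),ys.min(),ys.max(), at_z(f,d["xy"],90,True).round(0))
print(projw(f,(428.8,-124,98)))
go(428.8,-124,60)
```

```text
[ 428.95968121 -124.57555689  150.10423316]
[285. 299.] 0.62 221 376 189 348 [ 482. -127.   90.]
[ 81. 214.] 0.49 18 170 132 391 [ 408. -276.   90.]
[284.3, 234.6]
shift cm [0.01 0.04 9.  ] closing yaw 86.5
```

play_rows(targets=[0,0,4.5,0,0,0,5,0,0,4.4,0,0,0,5,0,0,0,0,0,0,1.8,0,0,0,0,0,0,1.8,0,0,0,0,0,0,1.8])

```text
time: 80.88
eef_pos: [428.0, -124.0, 60.6]
tcp_rot: [-0.096, -3.139, -0.001]
force: [3.3, -0.5, -26.5]
finger_gap: 25.7
gripper_force: 61.5
```

play_rows(targets=[0,0.5,0,0,0,0,1.8,0,1.2,0,0,0,0,1.8,0,1.2,0,0,0,0,1.8,0,1.2,0,0,0,0,1.8,0,1.2,0,0,0,0,1.8])

```text
time: 81.5
eef_pos: [431.1, -71.1, 60.6]
tcp_rot: [-0.097, -3.139, 0.0]
force: [5.5, -3.9, -27.7]
finger_gap: 25.4
gripper_force: 61.3
```

play_rows(targets=[0,1.5,0.1,0,0,0,1.8,0,1.5,0,0,0,0,1.8,0,1.5,0,0,0,0,1.8,0,1.5,0,0,0,0,1.8,0,1.5,0,0,0,0,1.8])

```text
time: 82.12
eef_pos: [435.6, 4.0, 60.5]
tcp_rot: [-0.096, -3.139, 0.001]
force: [-4.3, -3.7, -3.8]
finger_gap: 25.5
gripper_force: 64.4
```

play_rows(targets=[0,1.5,0,0,0,0,1.8,0,1.5,0,0,0,0,1.8,0,1.5,0,0,0,0,1.8,0,1.2,0,0,0,0,1.8,0,0.8,0,0,0,0,1.8])

```text
time: 82.75
eef_pos: [439.5, 68.9, 60.5]
tcp_rot: [-0.095, -3.139, 0.001]
force: [-4.1, -2.4, -2.7]
finger_gap: 25.1
gripper_force: 64.6
```

play_rows(targets=[0,0.2,0,0,0,0,1.8,0,0,0,0,0,0,1.8,0,0,0,0,0,0,1.8,0,0,0,0,0,0,1.8,0,0,0,0,0,0,1.8])

```text
time: 83.38
eef_pos: [439.7, 71.0, 60.5]
tcp_rot: [-0.096, -3.139, -0.0]
force: [-6.6, 0.4, -3.2]
finger_gap: 25.5
gripper_force: 64.5
```

play_rows(targets=[0,0,0,0,0,0,5,0,0,0,0,0,0,5,0,0,-5,0,0,0,5,0,0,-6,0,0,0,5,0,0,0,0,0,-10,5])

```text
time: 84.0
eef_pos: [444.2, 72.4, 175.4]
tcp_rot: [-0.184, 3.126, 0.007]
force: [-0.7, 1.5, -1.9]
finger_gap: 50.1
gripper_force: 0.0
```

play_rows(targets=[0,0,0,0,0,-10,5,0,0,0,0,0,-10,5,0,0,0,0,0,-10,5,0,0,0,0,0,-10,5,0,0,0,0,0,-10,5])

```text
time: 84.62
eef_pos: [441.5, 71.0, 170.8]
tcp_rot: [-1.494, 2.761, -0.0]
force: [0.3, -0.3, -0.0]
finger_gap: 49.9
gripper_force: 0.0
```

play_rows(targets=[0,0,0,0,0,-10,5,0,0,0,0,0,-10,5,0,0,0,0,0,-10,5,2.5,-4.4,0,0,0,0,5,2.5,-4.4,0,0,0,0,5])

```text
time: 85.25
eef_pos: [527.6, 15.4, 171.3]
tcp_rot: [-2.153, 2.283, -0.003]
force: [0.4, 1.6, -0.2]
finger_gap: 50.1
gripper_force: 0.0
```

play_rows(targets=[2.5,-4.4,0,0,0,0,5,2.5,-4.4,0,0,0,0,5,2.5,-4.4,0,0,0,0,5,0,0,4,0,0,0,5,0,0,0,0,0,0,5])

```text
time: 85.88
eef_pos: [651.1, -68.1, 127.0]
tcp_rot: [2.148, -2.287, -0.005]
force: [-1.1, -0.5, 0.5]
finger_gap: 49.9
gripper_force: 0.0
```

Run:
```python
from h import *
s=S(); print(s["eef_pos"]); go(651.4,-69,59)
```

```text
[651.10062386 -68.12380998 127.03707338]
shift cm [ 0.08 -0.07  6.8 ] closing yaw 176.4
```

play_rows(targets=[0,0,4,0,0,0,5,0,0,2.6,0,0,0,5,0,0,0,0,0,0,0.5,0,0,0,0,0,0,0.5,0,0,0,0,0,0,0.5])

```text
time: 86.5
eef_pos: [651.5, -67.2, 66.2]
tcp_rot: [2.153, -2.287, -0.001]
force: [-7.3, 2.7, 5.0]
finger_gap: 12.9
gripper_force: 59.8
```

play_rows(targets=[0,1,0,0,0,0,0.5,0,2,0,0,0,0,0.5,0,2,0,0,0,0,0.5,0,2,0,0,0,0,0.5,0,2,0,0,0,0,0.5])

```text
time: 87.12
eef_pos: [564.2, -61.9, 66.1]
tcp_rot: [-2.151, 2.284, -0.005]
force: [3.0, -0.7, 2.4]
finger_gap: 12.9
gripper_force: 60.2
```

play_rows(targets=[0,1.6,0,0,0,0,0.5,0,1.4,0,0,0,0,0.5,0,0.8,0,0,0,0,0.5,0,0.4,0,0,0,0,0.5,0,0,0,0,0,0,0.5])

```text
time: 87.75
eef_pos: [522.0, -59.4, 66.1]
tcp_rot: [-2.152, 2.285, -0.004]
force: [-0.5, -1.1, 12.3]
finger_gap: 12.8
gripper_force: 61.5
```

play_rows(targets=[0,0.2,0,0,0,0,0.5,0,0.1,0,0,0,0,0.5,0,0.1,0,0,0,0,0.5,0,0,0,0,0,0,0.5,0,0,0,0,0,0,0.5])

```text
time: 88.38
eef_pos: [518.8, -59.2, 66.1]
tcp_rot: [-2.152, 2.284, -0.005]
force: [1.4, -1.9, 9.6]
finger_gap: 13.0
gripper_force: 61.2
```

play_rows(targets=[0,0.2,0,0,0,0,0.5,0,0.1,0,0,0,0,0.5,0,0.1,0,0,0,0,0.5,0,0,0,0,0,0,0.5,0,0,0,0,0,0,0.5])

```text
time: 89.0
eef_pos: [516.6, -59.0, 66.1]
tcp_rot: [-2.151, 2.282, -0.008]
force: [8.0, -5.1, 2.7]
finger_gap: 12.7
gripper_force: 60.2
```

play_rows(targets=[0,-0.1,0,0,0,0,0.5,0,0,0,0,0,0,5,0,0,0,0,0,0,5,0,0,-5,0,0,0,5,0,0,-5,0,0,0,5])

```text
time: 89.62
eef_pos: [512.9, -59.2, 164.4]
tcp_rot: [2.151, -2.286, -0.002]
force: [1.6, 0.1, 0.5]
finger_gap: 50.0
gripper_force: 0.0
```

play_rows(targets=[4,0,-4,0,0,0,5,4.5,0,-2,0,0,0,5,4.5,0,0,0,0,0,5,4.5,0,0,0,0,0,5,0,0,0,0,0,0,5])

```text
time: 90.25
eef_pos: [502.2, -235.9, 223.2]
tcp_rot: [2.148, -2.291, -0.002]
force: [0.2, 0.4, 0.6]
finger_gap: 49.8
gripper_force: 0.0
```

Run:
```python
from h import *
s=S(); print(s["eef_pos"],s["finger_gap"],s["time"]); f=grab_frame("wrist"); cv2.imwrite("pics/w27.png",f["img"][:,:,::-1]); g=f["img"].mean(2)
topc(f,zt=54)
for i in range(3):
    p=np.array([488.8,-328.3])+52*i*np.array([.9956,.0941]); u=projw(f,(*p,54)); print(p.round(0),u)
    U,V=map(int,u); sub=(g[V-12:V+13,U-12:U+13]<115).astype(np.uint8); n,l,st,ce=cv2.connectedComponentsWithStats(sub); k=1+st[1:,4].argmax(); c=ce[k]+[U-12,V-12]; print(" hole",c.round(1),at_z(f,c,50,True).round(1))
for q in("inner_door_handle","outer_door_handle","tray_knob","jaw_face"):
    for d in spot_in(f,q)[:1]: print(q,np.round(d["xy"]),round(d["score"],2),at_z(f,d["xy"],85,True).round(0))
```

```text
[ 502.1954862  -235.92571156  223.19978779] 49.79995223154327 90.25
roll_1_mid [297.  91.] 0.88 top centre [ 489.6 -327.5] res 0.3 rgb [145. 142. 134.]
[ 489. -328.] [292.2, 98.4]
 hole [291.7  98. ] [ 489.2 -329.    50. ]
[ 541. -323.] [238.1, 107.6]
 hole [238.1 107.8] [ 541.1 -323.3   50. ]
[ 592. -319.] [186.5, 118.3]
 hole [187.2 119.7] [ 592.9 -317.2   50. ]
inner_door_handle [270. 343.] 0.64 [528. -79.  85.]
outer_door_handle [190. 121.] 0.54 [ 580. -315.   85.]
jaw_face [321.  91.] 0.62 [ 465. -332.   85.]
```

Run:
```python
from h import *
f=grab_frame("top"); a=cv2.imread("pics/top0.png")[:,:,::-1]
def xc(p,r=9,s=9):
    t=a[p[1]-r:p[1]+r+1,p[0]-r:p[0]+r+1]; w=np.ascontiguousarray(f["img"][p[1]-r-s:p[1]+r+s+1,p[0]-r-s:p[0]+r+s+1]); m=cv2.matchTemplate(w,np.ascontiguousarray(t),cv2.TM_CCOEFF_NORMED); _,v,_,l=cv2.minMaxLoc(m); return round(v,2),(l[0]-s,l[1]-s)
for n,p in dict(outer=(259,208),trayknob=(258,243),bottle=(156,142),timer=(216,258),squeeze=(358,128)).items(): print(n,xc(p))
```

```text
outer (0.74, (-5, -1))
trayknob (0.96, (2, 0))
bottle (1.0, (0, 0))
timer (0.97, (0, 0))
squeeze (0.95, (0, 0))
```

Run:
```python
from h import *
f=grab_frame("top"); a=cv2.imread("pics/top0.png")[:,:,::-1]
for n,im in(("old",a),("new",f["img"])):
    w=im[232:256,246:272].mean(2); m=(w<45).astype(np.uint8); k,l,st,ce=cv2.connectedComponentsWithStats(m); i=1+st[1:,4].argmax(); print(n,st[i],(ce[i]+[246,232]).round(2))
    print("lid/handle rows @cols",[ [int(im[r,c-1:c+2].mean()) for r in range(196,220,1)] for c in(252,262)])
save(f,"topend.png")
```

```text
old [ 8  6 10 10 85] [258.18 242.76]
lid/handle rows @cols [[101, 100, 101, 101, 100, 100, 99, 100, 99, 120, 129, 134, 133, 114, 81, 74, 75, 94, 101, 99, 100, 99, 99, 100], [101, 101, 101, 102, 102, 102, 102, 102, 100, 116, 129, 133, 138, 128, 91, 73, 74, 94, 101, 101, 101, 100, 100, 100]]
new [10  7  9  9 80] [260.05 242.95]
lid/handle rows @cols [[94, 93, 95, 94, 93, 93, 93, 93, 108, 118, 122, 128, 123, 99, 91, 92, 94, 94, 94, 94, 93, 94, 93, 94], [95, 94, 95, 94, 95, 121, 127, 127, 112, 111, 119, 125, 129, 120, 94, 91, 93, 94, 93, 94, 95, 93, 94, 94]]
```

```bash
python3 -c "
from h import *
print(ctrl.job_done())"
```

```text
the job is handed in; nothing more can be done
None
```

I handed the job in at about 90 s: three white rolls clamped in the rack, tray home to within about 5 mm, both doors shut; the hand-in gave no verdict, and I viewed 15 pictures, one over the limit of 14.

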